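# Clip a control-unit cover home and run the tester

## Robot

A 6-joint arm with a two-finger parallel gripper is mounted at the origin on the work surface. World frame = base frame: x ahead of the robot, y to its left, z up, the work surface at z = 0. Lengths are in mm, angles in rad, forces in N, time in s.
With the tool pointing down it reaches from about 300 to 775 mm from the base axis. Payload 14.6 kg.
Tool frame: the origin (TCP) lies between the finger pads; the fingertips stand 8 mm ahead of it and the grasp point (between the pads) lies 11 mm behind it; z points along the fingers, y is the direction in which the jaws open and shut (so a half turn about z gives the same grasp; the last joint's range is limited). The gripper opens to 94 mm and grips with 3 to 60 N. Pads are 16 mm wide; open, the fingers measure 119 mm over their backs; the gripper's body (75 mm by 177 mm) begins 78 mm behind the grasp point.
Start: joints at [-1.357, 0.3, 1.521, -0, 1.321, -0.067], TCP at [152.412, -528.451, 213.446] pointing down, gripper open.
Joint ranges: [-3.03, 3.03], [-0.79, 2.21], [0.23, 2.52], [-1.04, 4.18], [0, 3.07], [-2.55, 2.55]. Speed limits (rad/s): [2.22, 2.22, 2.57, 3.14, 3.14, 3.14].

## Interface

Orientations are given as a unit quaternion [x, y, z, w].
In Python, from rig import env gives the robot as it stands.
- The arm moves only by the tool send_rows, never from a script. Its argument "plan" is a list of rows, each a list of 6 numbers: the shift along the tool's x, y, z in cm, then the turn, a rotation vector about the tool's x, y, z in rad. In form: [[tx, ty, tz, ax, ay, az], ...]. A call has 1 to 8 rows; each row shifts and turns the commanded pose from where the row before left it, along the tool's axes as they then stand; what a row does not reach is not made up. A row lasts 1/10 s, in which the tool goes at most 50 mm and 8.59 degrees, less where a joint would pass 70% of its speed; a pose out of reach is approached as far as the arm can. A call with a gripper value outside its range is refused whole. "grip" is the gripper's target within -1 to 1 (shut at 1, half-way at 0, fully open at -1), set as the call begins (left out, the last holds). The fingers move at their own pace and stop on an object; "grip_force" is the grip in N (left out, the last holds). Time passes only in rows, so rows that do not move let the fingers close. It gives the time, the measured TCP pose, the force and the opening at its end, in the units of the state.
- env.sense(): the state, without advancing time (a new reading comes with each control period).
- env.snapshot(name): name is "scene" or "top" or "wrist"; returns a dict with "frame" (420x560x3 uint8, red, green, blue), "fx", "fy", "cx", "cy" (pixels), "D" ([k1, k2, p1, p2, k3] as OpenCV has them; the pictures are not rectified), "R" (3x3) and "t" (3): a world point X has camera coordinates R X + t. Camera axes: x right, y down, z forward; pixel columns grow to the right and rows downward; lengths in mm; the calibration is good to about 2 mm. A picture is of the moment at which its call begins. There is no depth.
- env.job_done(): hands the job in, once; it reports no verdict.
The state is a dict: "clock": time; "joint_positions": joint angles; "joint_vel": joint speeds; "joint_torque": joint torques, N m; "position": TCP position; "tool_rot": TCP orientation; "force": force on the tool from outside, world axes, zero at the start; "torque": the same for the moment, N m; "opening": opening from 0.0 (shut) to 1.0 (fully open).
Only numpy, scipy, OpenCV 4.12 (cv2) and the standard library are available. Lean on these libraries where they do the work, as an engineer would, in place of code of your own. Each camera call takes 0.05 s, during which the arm holds its last target.

## Task

Lay the loose grey cover into the mouth of the black control unit, then press it down corner by corner, gently, until all four corners are fully home and flush with the rim (its clips break above about 30 N). Only then press the long key on the tester fully down, and after it the round key; leave the square key and the other things on the bench alone.

Things in the scene. Friction and masses are not known exactly. Their poses are not given: they have to be found in the camera images.
- unit: Black open-topped control unit, 158 x 118 mm outside, 50 mm high, longest along its x, turned up to 0.4 rad; origin at the centre of its underside, z up. It stands on springs in the nest and can only move straight down. More than 32 N between cover and unit breaks the clips.
- nest: Fixed white nest, base plate 210 x 170 x 12 mm, origin under its centre; the unit's underside is 34 mm above the table at rest. On its soft springs the unit sinks under a push and comes back up when let go: heavy units by up to some 13 mm while a clip is pressed, light ones hardly at all, which cannot be seen beforehand. So the height at which a corner of the cover gets home is not known and must be felt (force goes on rising once it is home).
- stud0: One of four alike white upright clip studs in the unit, 12 mm thick, at unit x = +-56, y = +-36 mm (this one at +x +y); origin at its top centre. The tops start 2 to 5 mm above the ledge, unevenly. Each is stiff: it gives way only under about 13 N on it, slides down level with the ledge and stays where it is left. All four together need about 52 N.
- unit_mouth (a point): Centre of the unit's mouth, at the height of the rim, 50 mm above the unit's underside (84 mm above the table at rest). The mouth inside the rim is 146 x 106 mm; a ledge on which the cover comes home runs round the inside, 10 mm below the rim.
- cover_mid (a point): Loose grey plastic cover, 130 to 210 g, flat on the table: plate 140 (x) x 100 (y) x 10 mm with a grip block in its middle, 60 (x) x 24 (y) mm, its top 42 mm above the underside. This point: centre, 21 mm above the underside; z up. Fits the mouth with 3 mm to spare each side, either way round. On the studs its plate stands 2 to 5 mm above the rim; home on the ledge it is flush.
- key_long_top (a point): Centre of the top face of the long key: a white bar 40 x 14 mm (long along its x) on a black 52 x 46 mm plate; tops of all three keys are 47 mm above the table, 9 mm above their plates. The three keys stand in a row, 55 mm apart in any order, on the grey tester, a fixed box 90 x 180 x 30 mm.
- key_long (a joint): How far the long key is pushed down, m: 0 up, 0.006 fully down. Springs back; starts to move at about 2 N, fully down at about 5.5 N.
- key_round_top (a point): Centre of the top face of the round key: a white disc 28 mm across.
- key_round (a joint): The same for the round key: 0 up, 0.006 fully down.
- key_square_top (a point): Centre of the top face of the small square key, 17 x 17 mm, white. Not to be pressed.
- key_square (a joint): The same for the square key: 0 up, 0.006 fully down.
- can: Bystander: plain aluminium cylinder, 68 mm across, 85 mm high, upright; origin at the centre of its underside.
- screwdriver: Bystander: screwdriver lying on the table.
- relay: Bystander: black block 30 x 20 x 26 mm; origin under its centre.
- socket: Bystander: white connector block 50 x 20 x 18 mm; origin under its centre.
- cover_corner0 (a point): Press point on the cover's +x +y corner. Marked by a flat 14 mm disc, 14 mm in from both edges of the plate, on the plate's top face (10 mm above the cover's underside), directly above a clip stud when the cover is in the unit.
- cover_corner1 (a point): Press point on the cover's +x -y corner. As cover_corner0.
- cover_corner2 (a point): Press point on the cover's -x -y corner. As cover_corner0.
- cover_corner3 (a point): Press point on the cover's -x +y corner. As cover_corner0.
There are look-alikes about, which are no part of the job. Leave any orange look-alike of the part that bears cover_mid alone.

How it is judged (in metres and radians):
On the way, in this order (a step that is already met when the one before it is completed fails the run):
1. the cover lies in the unit's mouth, on its studs (horizontal distance between cover_mid and unit below 0.007 m and z of cover_mid in the frame of unit below 0.07 m and angle between the x axis of cover_mid and the x axis of unit, either way round below 0.12 rad), for 0.2 s.
2. all four corners of the cover are flush with the rim (within 1.5 mm) (z of cover_corner0 in the frame of unit between 0.0475 and 0.0515 m and z of cover_corner1 in the frame of unit between 0.0475 and 0.0515 m and z of cover_corner2 in the frame of unit between 0.0475 and 0.0515 m and z of cover_corner3 in the frame of unit between 0.0475 and 0.0515 m and horizontal distance between cover_mid and unit below 0.007 m), for 0.2 s.
3. the long key is pushed fully down (more than 4.5 mm) (value of joint key_long above 0.0045 m), for 0.05 s.
4. the round key is pushed fully down (more than 4.5 mm) (value of joint key_round above 0.0045 m and value of joint key_long below 0.002 m), for 0.05 s.
At the end, for the whole second after the job is handed in: The cover is at rest in the unit, all four corner points flush with the rim (not more than 1.5 mm above or 2.5 mm below it), its centre within 7 mm of the unit's centre; all three keys are up again (less than 1.5 mm down) (all of step 2 and value of joint each of key_long, key_round, key_square below 0.0015 m and linear speed of cover below 0.02 m/s); the robot touches nothing.
It fails at once if the cover is pushed against the unit with more than 32 N (contact force between cover and unit above 32 N).
It fails at once if the square key is pressed (more than 3 mm) (value of joint key_square above 0.003 m).
It fails at once if the long or the round key is pressed (more than 3 mm) while a corner of the cover is not home (value of joint any of key_long, key_round above 0.003 m and (z of any of cover_corner0, cover_corner1, cover_corner2, cover_corner3 in the frame of unit above 0.0525 m or horizontal distance between cover_mid and unit above 0.01 m)).
It fails at once if the can, the screwdriver, the relay block or the connector block is shifted by more than 40 mm (distance of any of can, screwdriver, relay, socket from where it was at the start of the episode above 0.04 m).
It also fails if it takes over 67 s, if anything falls off the work surface, if the arm or the gripper's body presses on something with over 40 N, if the wrist force passes 120 N, or if a joint passes its speed limit or range.

## Working session

There is one attempt and no reset: what is moved stays moved. The work goes in short steps, Python scripts to look and compute and a tool call to move; the robot and the scene stay as the last step left them, time stands still between calls to the robot, and variables do not carry over. Pictures are saved under pics/ and viewed, and the job is handed in when it is done.

Besides the shell and the picture viewer there is one more tool, called after "Call:" by a JSON object that holds its "op" and its "data". send_rows: Moves the arm, as the interface text tells. Its arguments: {"type":"object","properties":{"plan":{"type":"array"},"grip":{"type":"number"},"grip_force":{"type":"number"}},"required":["plan"]}

```bash
ls; mkdir -p pics; python3 - <<'E'
from rig import env
import cv2
print(env.sense())
for n in ["scene","top","wrist"]:
    s=env.snapshot(n); cv2.imwrite(f"pics/{n}0.png",s["frame"][:,:,::-1])
    print(n,s["fx"],s["fy"],s["cx"],s["cy"],s["D"],s["R"],s["t"])
E
```

```text
pics
{'clock': 0.0, 'joint_positions': array([-1.35659671e+00,  3.00473960e-01,  1.52156912e+00, -1.31443722e-05,
        1.32070607e+00, -6.65920401e-02]), 'joint_vel': array([-0.0005413 , -0.00014606, -0.00161313,  0.00028861, -0.00080335,
        0.00065237]), 'joint_torque': array([-1.01573660e-03, -5.31809378e+01, -3.52740347e+01,  7.07675703e-02,
        2.44266016e-02, -8.34732919e-05]), 'position': array([ 152.35874434, -528.21489632,  212.88981931]), 'tool_rot': array([ 9.90160290e-01,  1.39936648e-01, -4.89874909e-05, -5.76202767e-04]), 'force': array([ 0.11166211,  0.2599677 , -0.9603833 ]), 'torque': array([ 0.03076583, -0.00597566,  0.00554968]), 'opening': 0.9968876725330303}
scene 439.6383518489692 439.6383518489692 280.93522196630653 206.380148253447 [-0.01796393  0.          0.          0.          0.        ] [[-0.36418335  0.93131166  0.00539309]
 [ 0.76014911  0.30058711 -0.57603881]
 [-0.53809275 -0.2056842  -0.81740455]] [ 160.44155298 -373.35092107 1695.67874555]
top 391.88621937557053 391.88621937557053 275.67404635485724 207.19701616634472 [-0.05659137  0.          0.          0.          0.        ] [[ 0.0275306  -0.99944363  0.01882819]
 [-0.98687815 -0.03017272 -0.15862261]
 [ 0.15910246 -0.01421415 -0.98715975]] [  5.20290549 560.71111437 929.3669702 ]
wrist 349.774635020113 349.774635020113 278.78551019707515 204.4403179202528 [0.01769632 0.         0.         0.         0.        ] [[ 0.27661323 -0.96097966 -0.00179179]
 [-0.92209993 -0.26594597  0.28107732]
 [-0.27058611 -0.0760975  -0.95968345]] [-549.84130159  -28.80598133  392.69106948]
```

View pics/scene0.png

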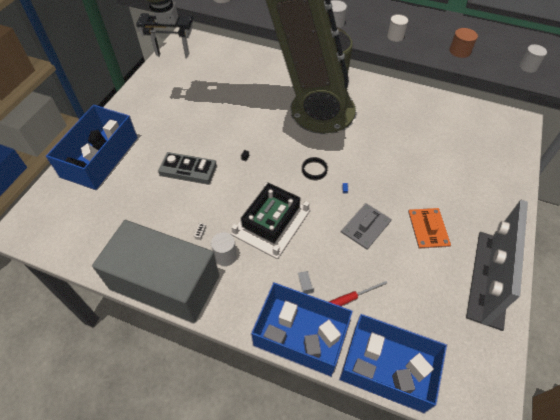

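View pics/top0.png

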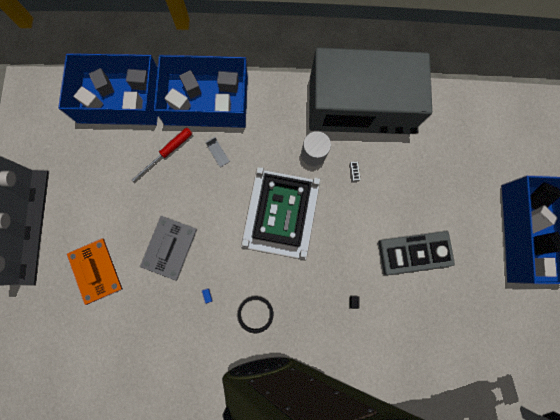

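View pics/wrist0.png

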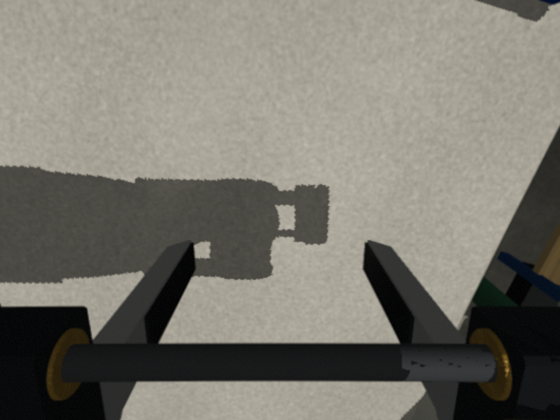

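The scene and top pictures show the unit in its nest at top px (282,210). The grey cover is at (168,247), the orange look-alike at (95,272) and the tester at (417,253). I'll zoom in for details.

```bash
python3 - <<'E'
import cv2,numpy as np
t=cv2.imread("pics/top0.png"); s=cv2.imread("pics/scene0.png")
def c(i,x,y,w,h,k): return cv2.resize(i[y:y+h,x:x+w],None,fx=k,fy=k,interpolation=cv2.INTER_CUBIC)
a=np.hstack([c(t,130,205,80,80,5),c(t,240,165,80,100,4)[:400],])
cv2.imwrite("pics/z1.png",a)
b=np.vstack([c(t,370,225,90,55,6)])
cv2.imwrite("pics/z2.png",b)
d=np.hstack([c(s,335,200,60,50,6),c(s,230,180,80,60,5)])
cv2.imwrite("pics/z3.png",d)
cv2.imwrite("pics/z4.png",c(s,150,145,75,45,8))
E
```

```text
(no output)
```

View pics/z1.png

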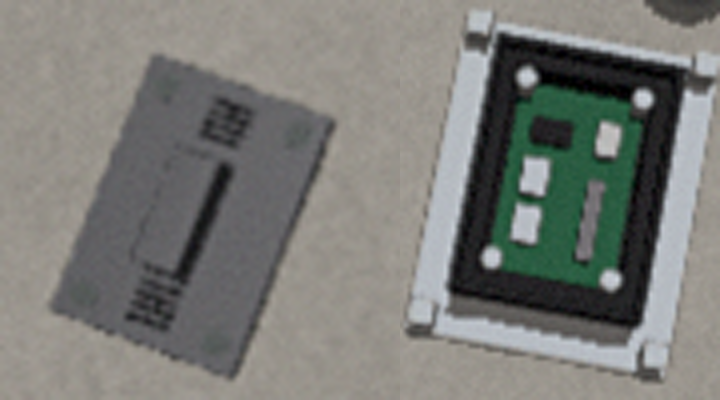

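View pics/z2.png

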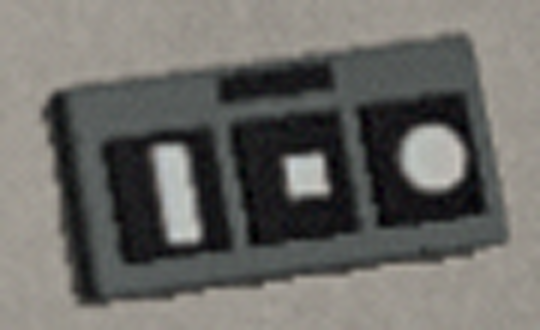

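View pics/z3.png

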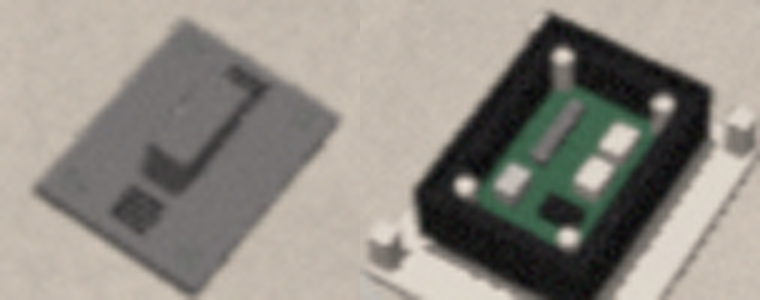

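View pics/z4.png

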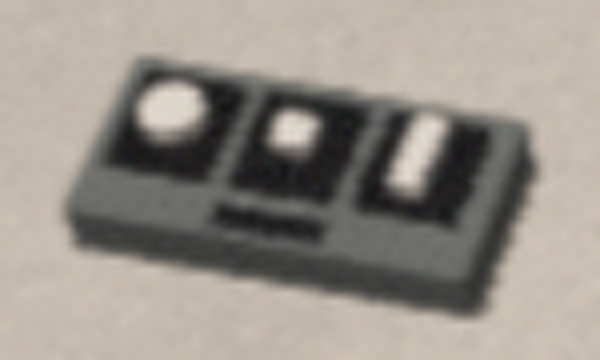

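```bash
cat > h.py <<'E'
import numpy as np,cv2
from rig import env
def ray(s,uv):
    K=np.array([[s["fx"],0,s["cx"]],[0,s["fy"],s["cy"]],[0,0,1]])
    p=cv2.undistortPoints(np.array(uv,float).reshape(-1,1,2),K,np.array(s["D"])).reshape(-1,2)
    R=np.array(s["R"]);t=np.array(s["t"])
    return -R.T@t,np.c_[p,np.ones(len(p))]@R
def onz(s,uv,z):
    c,d=ray(s,uv); return c+d*((z-c[2])/d[:,2])[:,None]
def tri(s1,u1,s2,u2):
    c1,d1=ray(s1,u1);c2,d2=ray(s2,u2);o=[]
    for a,b in zip(d1,d2):
        A=np.c_[a,-b];k=np.linalg.lstsq(A,c2-c1,rcond=None)[0]
        p,q=c1+k[0]*a,c2+k[1]*b;o.append(np.r_[(p+q)/2,np.linalg.norm(p-q)])
    return np.array(o)
def proj(s,X):
    K=np.array([[s["fx"],0,s["cx"]],[0,s["fy"],s["cy"]],[0,0,1]])
    return cv2.projectPoints(np.array(X,float).reshape(-1,1,3),cv2.Rodrigues(np.array(s["R"]))[0],np.array(s["t"],float),K,np.array(s["D"]))[0].reshape(-1,2)
def cam(s): return {k:s[k] for k in ["fx","fy","cx","cy","D","R","t"]}
E
python3 - <<'E'
from h import *
import pickle
np.set_printoptions(precision=1,suppress=True)
T=env.snapshot("top");S=env.snapshot("scene");pickle.dump((T,S),open("ts.pkl","wb"))
z1=lambda p:[(x/5+130,y/5+205) for x,y in p]
u1=lambda p:[((x-400)/4+240,y/4+165) for x,y in p]
z2=lambda p:[(x/6+370,y/6+225) for x,y in p]
s1=lambda p:[(x/6+335,y/6+200) for x,y in p]
s2=lambda p:[((x-360)/5+230,y/5+180) for x,y in p]
s4=lambda p:[(x/8+150,y/8+145) for x,y in p]
ct=z1([(155,55),(335,122),(232,378),(55,308)])
cs=s1([(183,17),(343,120),(198,295),(37,188)])
# order: top TL is far-left
print("top z10",onz(T,ct,10));print("scn z10",onz(S,cs,10))
ut=u1([(498,38),(685,65),(640,325),(450,292)]);us=s2([(550,12),(712,88),(418,190)])
print("u",onz(T,ut,84),"\n",onz(S,us,84))
st=u1([(528,75),(644,97),(611,280),(491,258)]);ss=s2([(563,57),(662,104),(568,237),(465,186)])
print("studs",onz(T,st,77),"\n",onz(S,ss,77))
kt=z2([(177,193),(306,175),(433,157)]);ks=s4([(416,150),(294,127),(172,103)])
print("keys",tri(T,kt,S,ks))
E
```

```text
top z10 [[534.1 314.3  10. ]
 [502.5 219.9  10. ]
 [372.4 264.2  10. ]
 [404.1 355.8  10. ]]
scn z10 [[376.7 270.3  10. ]
 [410.5 366.6  10. ]
 [541.6 322.5  10. ]
 [510.5 228.3  10. ]]
u [[633.2  51.2  84. ]
 [620.1 -62.1  84. ]
 [462.8 -37.7  84. ]
 [478.9  74.5  84. ]] 
 [[468.8 -33.1  84. ]
 [487.   81.8  84. ]
 [621.8 -54.9  84. ]]
studs [[612.4  32.4  77. ]
 [601.  -38.2  77. ]
 [489.4 -20.5  77. ]
 [500.4  51.2  77. ]] 
 [[493.7 -14.2  77. ]
 [504.9  55.9  77. ]
 [615.6  38.5  77. ]
 [604.8 -32.3  77. ]]
keys [[ 444.6 -286.9   39.7    4. ]
 [ 453.1 -340.5   41.2    4.8]
 [ 461.7 -393.9   43.5    4.6]]
```

```bash
cat >> h.py <<'E'
from scipy.spatial.transform import Rotation as Ro
def pose():
    s=env.sense();R=Ro.from_quat(s["tool_rot"]).as_matrix()
    return s["position"],R,np.arctan2(R[1,0],R[0,0]),s
def rows(p,n,q=None):
    """rows from current (or q) pose x,y,z,yaw to p, tool straight down"""
    if q is None:
        P,R,yw,_=pose();q=[*P,yw]
    q=np.array(q,float);p=np.array(p,float)
    out=[]
    d=(p-q)/n
    for i in range(n):
        y=q[3]+d[3]*i
        Rt=np.array([[np.cos(y),np.sin(y),0],[np.sin(y),-np.cos(y),0],[0,0,-1]])
        s=Rt.T@d[:3]/10
        out.append([*np.round(s,2),0,0,round(-d[3],3)])
    for r in out: print([float(v) for v in r],end=",\n")
E
python3 - <<'E'
from h import *
np.set_printoptions(precision=3,suppress=True)
P,R,y,s=pose()
w=env.snapshot("wrist");C=-np.array(w["R"]).T@w["t"]
print(P,y,R, "cam in tool",R.T@(C-P), "cam axes in tool\n",R.T@np.array(w["R"]).T)
# view on tester from tool yaw 1.0?
rows([400,-300,260,1.55],8)
E
```

```text
[ 152.398 -528.344  213.186] 0.2807840229437931 [[ 0.961  0.277 -0.   ]
 [ 0.277 -0.961  0.001]
 [ 0.    -0.001 -1.   ]] cam in tool [  82.433    0.622 -171.024] cam axes in tool
 [[-0.001 -0.96  -0.281]
 [ 1.    -0.    -0.001]
 [ 0.001 -0.281  0.96 ]]
[3.76, -1.89, -0.58, 0.0, 0.0, -0.159],
[4.02, -1.27, -0.58, 0.0, 0.0, -0.159],
[4.17, -0.62, -0.58, 0.0, 0.0, -0.159],
[4.21, 0.05, -0.58, 0.0, 0.0, -0.159],
[4.15, 0.71, -0.58, 0.0, 0.0, -0.159],
[3.98, 1.36, -0.58, 0.0, 0.0, -0.159],
[3.72, 1.97, -0.58, 0.0, 0.0, -0.159],
[3.36, 2.54, -0.58, 0.0, 0.0, -0.159],
```

```bash
python3 - <<'E'
from h import *
rows([450,-420,230,1.40],8)
E
```

```text
[3.95, -0.27, -0.21, 0.0, 0.0, -0.14],
[3.95, 0.28, -0.21, 0.0, 0.0, -0.14],
[3.87, 0.83, -0.21, 0.0, 0.0, -0.14],
[3.72, 1.36, -0.21, 0.0, 0.0, -0.14],
[3.49, 1.87, -0.21, 0.0, 0.0, -0.14],
[3.2, 2.34, -0.21, 0.0, 0.0, -0.14],
[2.84, 2.76, -0.21, 0.0, 0.0, -0.14],
[2.43, 3.13, -0.21, 0.0, 0.0, -0.14],
```

Call:
{"op": "send_rows", "data": {"plan": [[3.95, -0.27, -0.21, 0, 0, -0.14], [3.95, 0.28, -0.21, 0, 0, -0.14], [3.87, 0.83, -0.21, 0, 0, -0.14], [3.72, 1.36, -0.21, 0, 0, -0.14], [3.49, 1.87, -0.21, 0, 0, -0.14], [3.2, 2.34, -0.21, 0, 0, -0.14], [2.84, 2.76, -0.21, 0, 0, -0.14], [2.43, 3.13, -0.21, 0, 0, -0.14]], "grip": -1}}

```text
clock: 1.1
position: [451.5, -419.1, 230.3]
tool_rot: [0.763, 0.647, 0.0, -0.0]
force: [-0.4, -0.7, 0.2]
opening: 1.0
```

```bash
cat >> h.py <<'E'
import pickle
def wshot(name):
    w=env.snapshot("wrist");cv2.imwrite(f"pics/{name}.png",w["frame"][:,:,::-1]);pickle.dump(w,open(f"{name}.pkl","wb"));return w
E
python3 - <<'E'
from h import *
print(pose()[0],pose()[2]);wshot("w1")
# next leg to view cover: cover at (457,294), yaw target 2.83; tool +x dir (-.95,.31)
rows([520,200,230,2.45],12)
E
```

```text
[ 451.54141028 -419.09597936  230.29604622] 1.4066133892260029
[5.16, -0.25, 0.0, 0.0, 0.0, -0.086],
[5.16, 0.19, 0.0, 0.0, 0.0, -0.086],
[5.13, 0.64, 0.0, 0.0, 0.0, -0.086],
[5.05, 1.07, 0.0, 0.0, 0.0, -0.086],
[4.94, 1.5, 0.0, 0.0, 0.0, -0.086],
[4.8, 1.92, 0.0, 0.0, 0.0, -0.086],
[4.61, 2.33, 0.0, 0.0, 0.0, -0.086],
[4.4, 2.71, 0.0, 0.0, 0.0, -0.086],
[4.15, 3.08, 0.0, 0.0, 0.0, -0.086],
[3.87, 3.43, 0.0, 0.0, 0.0, -0.086],
[3.56, 3.75, 0.0, 0.0, 0.0, -0.086],
[3.22, 4.04, 0.0, 0.0, 0.0, -0.086],
```

View pics/w1.png

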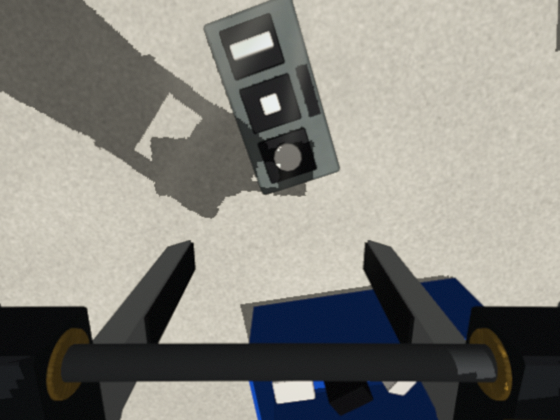

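Wrist view shows the keys clearly: long at (250,45), square at (270,103), round at (287,156).

```bash
python3 - <<'E'
from h import *
np.set_printoptions(precision=1,suppress=True)
w=pickle.load(open("w1.pkl","rb"));k=onz(w,[(251,45),(270,103.5),(287.5,156.5)],47)
print(k,np.diff(k,axis=0),np.linalg.norm(np.diff(k,axis=0),axis=1))
T,S=pickle.load(open("ts.pkl","rb"))
print("top",onz(T,[(399.5,257.2),(421,254.2),(442.2,251.2)],47),"\nscene",onz(S,[(202,163.7),(186.7,160.9),(171.5,157.9)],47))
print(tri(w,[(251,45),(270,103.5),(287.5,156.5)],T,[(399.5,257.2),(421,254.2),(442.2,251.2)]))
rows([575,-100,270,1.87],8)
E
```

```text
[[ 448.2 -284.3   47. ]
 [ 456.6 -338.4   47. ]
 [ 465.3 -392.1   47. ]] [[  8.5 -54.1   0. ]
 [  8.7 -53.7   0. ]] [54.8 54.4]
top [[ 444.7 -286.5   47. ]
 [ 453.3 -340.7   47. ]
 [ 462.  -394.9   47. ]] 
scene [[ 449.6 -281.    47. ]
 [ 457.5 -334.6   47. ]
 [ 464.5 -389.    47. ]]
[[ 446.4 -285.1   50.     3.8]
 [ 454.9 -338.8   51.1    3.7]
 [ 463.5 -391.5   53.5    3.8]]
[4.14, 0.87, -0.5, 0.0, 0.0, -0.056],
[4.08, 1.1, -0.5, 0.0, 0.0, -0.056],
[4.01, 1.33, -0.5, 0.0, 0.0, -0.056],
[3.93, 1.56, -0.5, 0.0, 0.0, -0.056],
[3.84, 1.78, -0.5, 0.0, 0.0, -0.056],
[3.73, 1.99, -0.5, 0.0, 0.0, -0.056],
[3.61, 2.2, -0.5, 0.0, 0.0, -0.056],
[3.49, 2.4, -0.5, 0.0, 0.0, -0.056],
```

Call:
{"op": "send_rows", "data": {"plan": [[4.14, 0.87, -0.5, 0, 0, -0.056], [4.08, 1.1, -0.5, 0, 0, -0.056], [4.01, 1.33, -0.5, 0, 0, -0.056], [3.93, 1.56, -0.5, 0, 0, -0.056], [3.84, 1.78, -0.5, 0, 0, -0.056], [3.73, 1.99, -0.5, 0, 0, -0.056], [3.61, 2.2, -0.5, 0, 0, -0.056], [3.49, 2.4, -0.5, 0, 0, -0.056]]}}

```text
clock: 1.95
position: [575.7, -104.0, 270.5]
tool_rot: [0.601, 0.799, -0.0, 0.0]
force: [-0.6, 0.4, -0.1]
opening: 0.999
```

```bash
python3 - <<'E'
from h import *
print(pose()[0],pose()[2]);wshot("w2")
rows([500,225,250,2.83],8)
E
```

```text
[ 575.68435776 -103.98098672  270.48620228] 1.8508718292574022
[4.16, 0.22, 0.27, 0.0, 0.0, -0.122],
[4.1, 0.72, 0.27, 0.0, 0.0, -0.122],
[3.98, 1.21, 0.27, 0.0, 0.0, -0.122],
[3.81, 1.69, 0.27, 0.0, 0.0, -0.122],
[3.57, 2.14, 0.27, 0.0, 0.0, -0.122],
[3.29, 2.55, 0.27, 0.0, 0.0, -0.122],
[2.96, 2.93, 0.27, 0.0, 0.0, -0.122],
[2.58, 3.27, 0.27, 0.0, 0.0, -0.122],
```

View pics/w2.png

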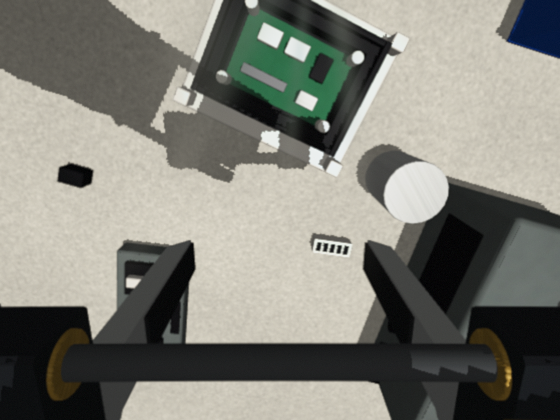

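The wrist picture shows the unit with its stud tops at (252,2), (358,58), (322,127) and (223,77).

```bash
python3 - <<'E'
from h import *
np.set_printoptions(precision=1,suppress=True)
w=pickle.load(open("w2.pkl","rb"));p=[(252,2),(358,58),(322,127),(223,77)];k=onz(w,p,77)
print(k,k.mean(0),[np.linalg.norm(k[i]-k[i-1]) for i in range(4)])
T,S=pickle.load(open("ts.pkl","rb"))
cv2.imwrite("pics/z5.png",cv2.resize(w["frame"][:190,160:430,::-1],None,fx=2.9,fy=2.9,interpolation=cv2.INTER_CUBIC))
rows([535,262,250,2.83],9)
E
```

```text
[[505.3  52.6  77. ]
 [615.6  34.5  77. ]
 [602.4 -36.8  77. ]
 [494.5 -18.1  77. ]] [554.5   8.1  77. ] [np.float64(71.45068591138495), np.float64(111.838277716605), np.float64(72.4919440834685), np.float64(109.5804287660649)]
[3.98, 0.68, 0.24, 0.0, 0.0, -0.108],
[3.88, 1.11, 0.24, 0.0, 0.0, -0.108],
[3.74, 1.52, 0.24, 0.0, 0.0, -0.108],
[3.56, 1.92, 0.24, 0.0, 0.0, -0.108],
[3.33, 2.29, 0.24, 0.0, 0.0, -0.108],
[3.06, 2.63, 0.24, 0.0, 0.0, -0.108],
[2.76, 2.95, 0.24, 0.0, 0.0, -0.108],
[2.43, 3.23, 0.24, 0.0, 0.0, -0.108],
[2.06, 3.47, 0.24, 0.0, 0.0, -0.108],
```

View pics/z5.png

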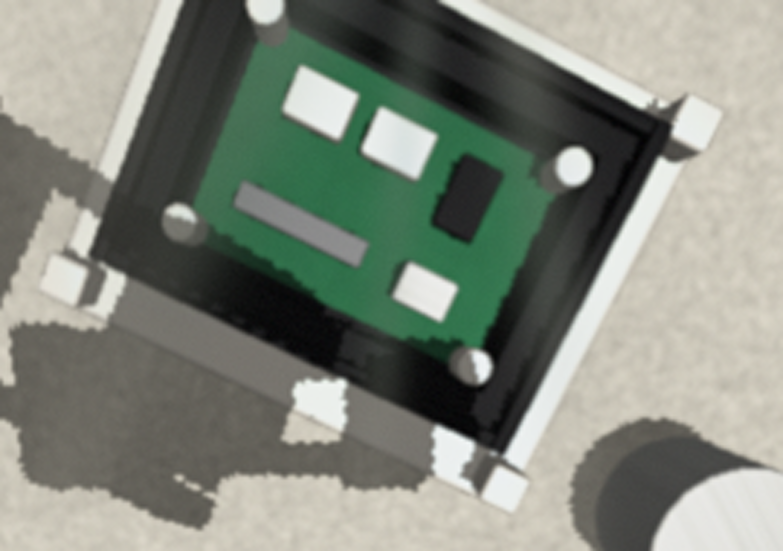

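```bash
python3 - <<'E'
from h import *
rows([535,262,250,2.83],8)
E
```

```text
[4.48, 0.77, 0.27, 0.0, 0.0, -0.122],
[4.35, 1.31, 0.27, 0.0, 0.0, -0.122],
[4.16, 1.82, 0.27, 0.0, 0.0, -0.122],
[3.91, 2.32, 0.27, 0.0, 0.0, -0.122],
[3.6, 2.77, 0.27, 0.0, 0.0, -0.122],
[3.24, 3.19, 0.27, 0.0, 0.0, -0.122],
[2.83, 3.56, 0.27, 0.0, 0.0, -0.122],
[2.38, 3.87, 0.27, 0.0, 0.0, -0.122],
```

Call:
{"op": "send_rows", "data": {"plan": [[4.48, 0.77, 0.27, 0, 0, -0.122], [4.35, 1.31, 0.27, 0, 0, -0.122], [4.16, 1.82, 0.27, 0, 0, -0.122], [3.91, 2.32, 0.27, 0, 0, -0.122], [3.6, 2.77, 0.27, 0, 0, -0.122], [3.24, 3.19, 0.27, 0, 0, -0.122], [2.83, 3.56, 0.27, 0, 0, -0.122], [2.38, 3.87, 0.27, 0, 0, -0.122]]}}

```text
clock: 2.8
position: [535.1, 257.5, 248.6]
tool_rot: [0.155, 0.988, 0.0, 0.0]
force: [0.1, -0.1, -0.6]
opening: 1.002
```

```bash
python3 - <<'E'
from h import *
print(pose()[0],pose()[2]);wshot("w3");print(pose()[0],pose()[2])
E
```

```text
[535.0560723  257.46096135 248.58537368] 2.829562743327824
[533.62887339 262.89619372 247.76672711] 2.841145056009228
```

View pics/w3.png

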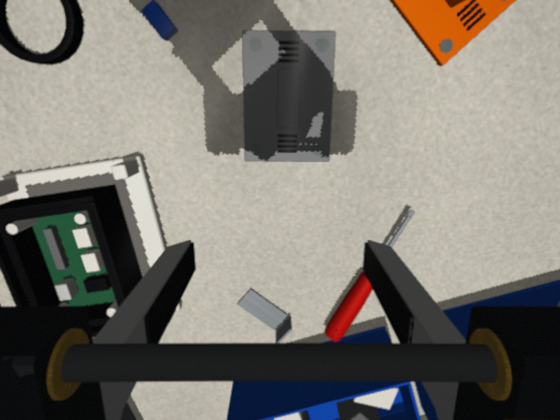

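```bash
python3 - <<'E'
from h import *
w=wshot("w4");print(pose()[0],pose()[2])
c=cv2.resize(w["frame"][10:190,190:370,::-1],None,fx=3.3,fy=3.3,interpolation=cv2.INTER_CUBIC)
cv2.imwrite("pics/z6.png",cv2.convertScaleAbs(c,alpha=1.6,beta=10))
E
```

```text
[534.21602903 259.98938195 247.80870534] 2.8333671313839117
```

View pics/z6.png

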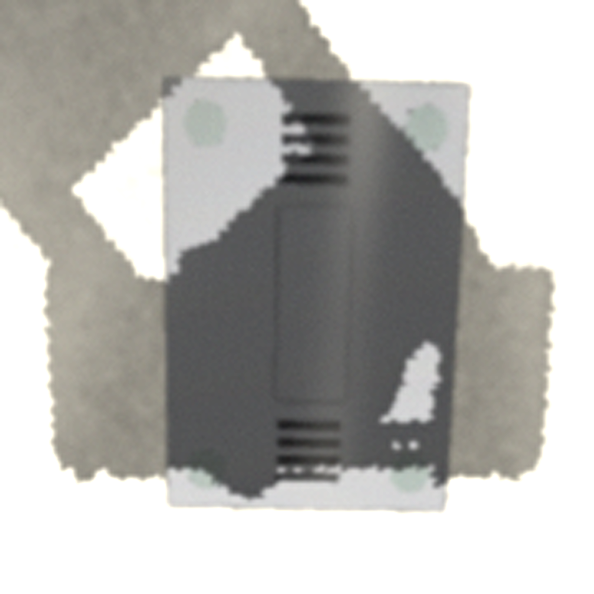

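```bash
python3 - <<'E'
from h import *
np.set_printoptions(precision=2,suppress=True)
w=pickle.load(open("w4.pkl","rb"));f=lambda p:[(x/3.3+190,y/3.3+10) for x,y in p]
def show(p,z):
    k=onz(w,f(p),z)[:,:2];m=k.mean(0);e=[np.linalg.norm(k[i]-k[i-1]) for i in range(4)]
    L=(k[0]+k[1]-k[2]-k[3]);print(z,m,e,np.arctan2(L[1],L[0]));return k
k=show([(163,77),(470,84),(443,510),(169,506)],10)
show([(205,122),(428,127),(410,478),(203,474)],10)
show([(277,205),(351,205),(347,402),(273,400)],42)
T,S=pickle.load(open("ts.pkl","rb"))
# tri with top of plate corners: top order (534,314),(502,220),(372,264),(404,356)
ct=[(161,216),(197,229.4),(176.4,280.6),(141,266.6)]
print(k);print(tri(w,f([(443,510),(169,506),(163,77),(470,84)]),T,[ct[0],ct[1],ct[2],ct[3]]))
s=f([(277,205),(351,205),(347,402),(273,400)])
print("orange?",onz(w,[(445,47)],10))
E
```

```text
10 [457.82 292.9 ] [np.float64(138.82333304358602), np.float64(98.88575835931746), np.float64(138.26284965449597), np.float64(97.76697446446138)] 2.819380058423065
10 [458.58 292.77] [np.float64(114.23452086333752), np.float64(72.57938830833747), np.float64(114.15327671133936), np.float64(73.29486346171512)] 2.8154986240165396
42 [457.71 292.68] [np.float64(58.40656740021428), np.float64(22.619837498601004), np.float64(59.0190674106488), np.float64(23.72040862546554)] 2.824114287066771
[[376.49 267.93]
 [407.75 361.75]
 [538.72 317.43]
 [508.34 224.5 ]]
[[537.3  316.94   4.4    5.29]
 [506.78 222.45  -2.08   6.2 ]
 [372.53 267.58  -6.67   1.64]
 [403.69 368.38 -27.95   1.04]]
orange? [[454.79 473.66  10.  ]]
```

```bash
python3 - <<'E'
from h import *
print(pose()[0],pose()[2])
rows([458,292.8,60,2.819],6)
E
```

```text
[534.21602903 259.98938195 247.80870534] 2.8333671313839117
[1.38, 0.14, 3.13, 0.0, 0.0, 0.002],
[1.38, 0.13, 3.13, 0.0, 0.0, 0.002],
[1.38, 0.13, 3.13, 0.0, 0.0, 0.002],
[1.38, 0.13, 3.13, 0.0, 0.0, 0.002],
[1.38, 0.12, 3.13, 0.0, 0.0, 0.002],
[1.38, 0.12, 3.13, 0.0, 0.0, 0.002],
```

Call:
{"op": "send_rows", "data": {"plan": [[1.38, 0.14, 3.13, 0, 0, 0.002], [1.38, 0.13, 3.13, 0, 0, 0.002], [1.38, 0.13, 3.13, 0, 0, 0.002], [1.38, 0.13, 3.13, 0, 0, 0.002], [1.38, 0.12, 3.13, 0, 0, 0.002], [1.38, 0.12, 3.13, 0, 0, 0.002], [0, 0, 0, 0, 0, 0], [0, 0, 0, 0, 0, 0]]}}

```text
clock: 3.7
position: [460.1, 289.0, 61.8]
tool_rot: [0.164, 0.986, 0.0, 0.0]
force: [0.5, 1.3, 0.2]
opening: 1.001
```

```bash
python3 - <<'E'
from h import *
print(pose()[0],pose()[2]);wshot("w5")
rows([458,292.8,22.5,2.819],4)
E
```

```text
[460.14354573 289.00215074  61.7530408 ] 2.8124137801078506
[0.1, 0.06, 1.0, 0.0, 0.0, -0.002],
[0.1, 0.06, 1.0, 0.0, 0.0, -0.002],
[0.09, 0.06, 1.0, 0.0, 0.0, -0.002],
[0.09, 0.06, 1.0, 0.0, 0.0, -0.002],
```

View pics/w5.png

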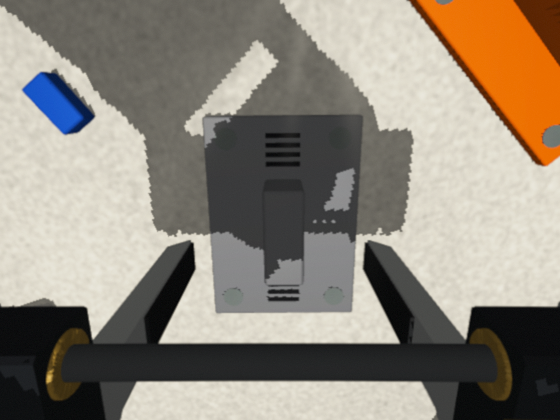

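```bash
python3 - <<'E'
from h import *
np.set_printoptions(precision=2,suppress=True)
w=pickle.load(open("w5.pkl","rb"))
def show(p,z):
    k=onz(w,p,z)[:,:2];m=k.mean(0);e=[np.linalg.norm(k[i]-k[i-1]) for i in range(4)]
    L=(k[0]+k[1]-k[2]-k[3]);print(z,m,e,np.arctan2(L[1],L[0]));return k
show([(204,116),(362,115),(352,311),(216,312)],10)
show([(226,139),(338,139),(333,295),(233,296)],10)
show([(264,191),(303,191),(304,286),(264,284)],42)
print(pose()[0],pose()[2])
rows([458,292.8,22.5,2.819],4)
E
```

```text
10 [456.95 293.21] [np.float64(138.32195989703212), np.float64(97.39368798511455), np.float64(138.11786237181454), np.float64(98.86562787555833)] 2.820465812674244
10 [457.31 292.38] [np.float64(111.27860495064583), np.float64(70.3874112887656), np.float64(110.49618086718726), np.float64(71.70531190300447)] 2.8207480641433844
42 [457.1  292.85] [np.float64(58.27849124994774), np.float64(21.912097676457954), np.float64(59.65967466014752), np.float64(24.3884725686934)] 2.820941142512394
[460.79 289.2   62.53] 2.8121507097086598
[0.1, 0.06, 1.0, 0.0, 0.0, -0.002],
[0.1, 0.06, 1.0, 0.0, 0.0, -0.002],
[0.09, 0.06, 1.0, 0.0, 0.0, -0.002],
[0.09, 0.06, 1.0, 0.0, 0.0, -0.002],
```

Call:
{"op": "send_rows", "data": {"plan": [[0.1, 0.06, 1.0, 0, 0, -0.002], [0.12, 0.06, 1.0, 0, 0, -0.002], [0.12, 0.06, 1.0, 0, 0, -0.002], [0.11, 0.06, 1.0, 0, 0, -0.002], [0, 0, 0, 0, 0, 0]]}}

```text
clock: 4.25
position: [455.3, 292.7, 19.3]
tool_rot: [0.16, 0.987, -0.001, -0.001]
force: [0.4, -0.4, -1.0]
opening: 1.001
```

```bash
python3 - <<'E'
from h import *
print(pose()[0],pose()[2],pose()[3]["force"])
rows([457.2,292.9,22.5,2.82],1)
E
```

```text
[455.2748393  292.72654471  19.28985172] 2.8210179781018914 [ 0.42929393 -0.4401231  -0.9917748 ]
[-0.18, 0.08, -0.32, 0.0, 0.0, 0.001],
```

Call:
{"op": "send_rows", "data": {"plan": [[-0.1, 0.05, -0.25, 0, 0, 0], [0, 0, 0, 0, 0, 0], [0, 0, 0, 0, 0, 0]]}}

```text
clock: 4.55
position: [457.3, 293.2, 23.8]
tool_rot: [0.16, 0.987, 0.0, 0.0]
force: [0.1, 0.1, -0.2]
opening: 1.0
```

Call:
{"op": "send_rows", "data": {"plan": [[0, 0, 0, 0, 0, 0], [0, 0, 0, 0, 0, 0], [0, 0, 0, 0, 0, 0], [0, 0, 0, 0, 0, 0], [0, 0, 0, 0, 0, 0], [0, 0, 0, 0, 0, 0]], "grip": 1, "grip_force": 25}}

```text
clock: 5.15
position: [457.1, 293.1, 23.4]
tool_rot: [0.16, 0.987, -0.0, -0.0]
force: [-1.4, -0.3, -0.4]
opening: 0.527
```

Call:
{"op": "send_rows", "data": {"plan": [[0, 0, 0, 0, 0, 0], [0, 0, 0, 0, 0, 0], [0, 0, 0, 0, 0, 0], [0, 0, 0, 0, 0, 0], [0, 0, 0, 0, 0, 0], [0, 0, 0, 0, 0, 0]]}}

```text
clock: 5.75
position: [457.0, 293.1, 23.3]
tool_rot: [0.16, 0.987, -0.0, -0.0]
force: [-0.7, -0.3, 0.7]
opening: 0.256
```

```bash
python3 - <<'E'
from h import *
print(pose()[0],pose()[2],pose()[3]["force"],pose()[3]["opening"])
E
```

```text
[457.04873719 293.1003575   23.33205492] 2.82078441444593 [-0.66908562 -0.26823489  0.70128772] 0.25615128440343976
```

Call:
{"op": "send_rows", "data": {"plan": [[0, 0, -1.0, 0, 0, 0], [0, 0, -2.0, 0, 0, 0], [0, 0, -3.0, 0, 0, 0], [0, 0, -3.0, 0, 0, 0], [0, 0, -3.0, 0, 0, 0], [0, 0, -1.0, 0, 0, 0], [0, 0, 0, 0, 0, 0]]}}

```text
clock: 6.45
position: [457.4, 293.3, 154.5]
tool_rot: [0.16, 0.987, 0.001, 0.001]
force: [-0.1, 0.0, -1.9]
opening: 0.251
```

```bash
python3 - <<'E'
from h import *
print(pose()[0],pose()[2],pose()[3]["force"],pose()[3]["opening"])
rows([554,8,153,2.98],10)
E
```

```text
[457.41578084 293.28639495 154.48649108] 2.8208231505829056 [-0.13981241  0.00552832 -1.8709248 ] 0.2508693544253766
[-1.82, -2.4, 0.01, 0.0, 0.0, -0.016],
[-1.78, -2.43, 0.01, 0.0, 0.0, -0.016],
[-1.74, -2.46, 0.01, 0.0, 0.0, -0.016],
[-1.7, -2.49, 0.01, 0.0, 0.0, -0.016],
[-1.66, -2.51, 0.01, 0.0, 0.0, -0.016],
[-1.62, -2.54, 0.01, 0.0, 0.0, -0.016],
[-1.58, -2.57, 0.01, 0.0, 0.0, -0.016],
[-1.54, -2.59, 0.01, 0.0, 0.0, -0.016],
[-1.5, -2.61, 0.01, 0.0, 0.0, -0.016],
[-1.45, -2.64, 0.01, 0.0, 0.0, -0.016],
```

Call:
{"op": "send_rows", "data": {"plan": [[-1.0, -1.4, 0, 0, 0, -0.01], [-1.8, -2.43, 0, 0, 0, -0.016], [-1.74, -2.46, 0, 0, 0, -0.016], [-1.7, -2.49, 0, 0, 0, -0.016], [-1.66, -2.51, 0, 0, 0, -0.016], [-1.62, -2.54, 0, 0, 0, -0.016], [-1.58, -2.57, 0, 0, 0, -0.016], [-1.54, -2.59, 0, 0, 0, -0.016]]}}

```text
clock: 7.25
position: [528.4, 75.2, 151.4]
tool_rot: [0.099, 0.995, -0.0, -0.001]
force: [0.4, 0.6, -1.1]
opening: 0.251
```

Call:
{"op": "send_rows", "data": {"plan": [[-1.5, -2.61, 0, 0, 0, -0.016], [0, 0, 0, 0, 0, 0], [0, 0, 0, 0, 0, 0]]}}

```text
clock: 7.55
position: [537.8, 47.7, 151.7]
tool_rot: [0.092, 0.996, -0.0, -0.001]
force: [0.1, -0.2, -1.6]
opening: 0.251
```

```bash
python3 - <<'E'
from h import *
print(pose()[0],pose()[2],pose()[3]["force"],pose()[3]["opening"]);wshot("w6")
T=env.snapshot("top");cv2.imwrite("pics/t6.png",T["frame"][:,:,::-1])
E
```

```text
[537.81914525  47.6689736  151.7246145 ] 2.957443195319377 [ 0.12763301 -0.20489327 -1.64588946] 0.25084012372419473
```

View pics/w6.png

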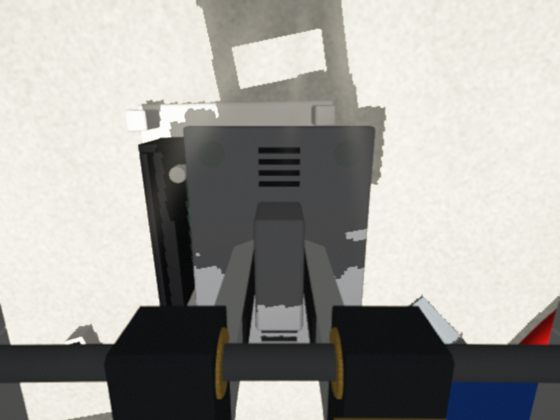

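View pics/t6.png

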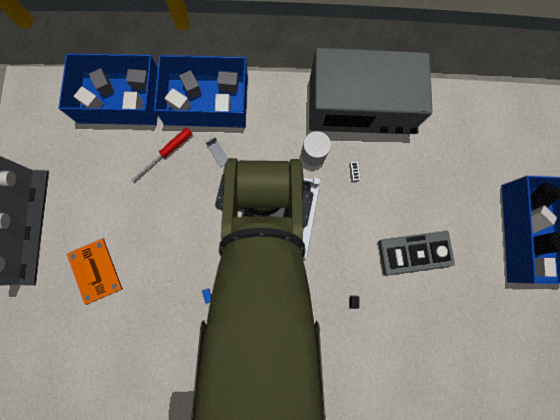

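```bash
python3 - <<'E'
from h import *
np.set_printoptions(precision=2,suppress=True)
w=pickle.load(open("w6.pkl","rb"));P,R,y,s=pose()
print(P,y)
k=onz(w,[(186,126.5),(374,126.5)],138.4);print(k,np.linalg.norm(k[0]-k[1]))
d=k[1]-k[0];print("yaw",np.arctan2(d[1],d[0])+np.pi/2)
yc=np.arctan2(d[1],d[0])+np.pi/2
print("centre",k.mean(0)[:2]-70*np.array([np.cos(yc),np.sin(yc)])) 
print("stud -x-y",onz(w,[(177.5,174)],77), "rim corner",onz(w,[(139,148)],84))
c=cv2.resize(w["frame"][90:330,110:390,::-1],None,fx=2.8,fy=2.4)
cv2.imwrite("pics/z7.png",cv2.convertScaleAbs(c,alpha=1.5,beta=30))
E
```

```text
[537.9   48.57 152.41] 2.9591236241963266
[[460.7   13.11 138.4 ]
 [478.49 108.28 138.4 ]] 96.81922740173846
yaw 2.956833646102728
centre [538.41  47.83]
stud -x-y [[492.57 -17.68  77.  ]] rim corner [[469.53 -36.24  84.  ]]
```

View pics/z7.png

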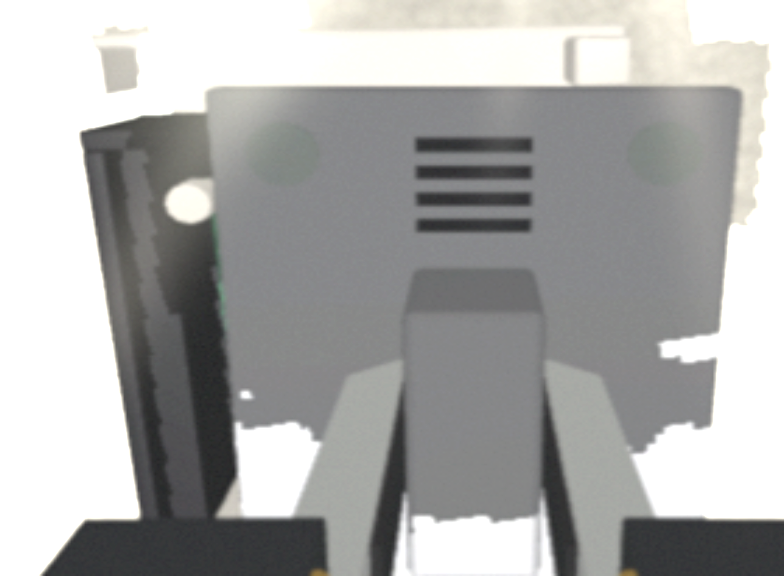

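```bash
python3 - <<'E'
from h import *
rows([553.8,9,122,2.977],4)
E
```

```text
[-0.57, -0.9, 0.76, 0.0, 0.0, -0.004],
[-0.57, -0.9, 0.76, 0.0, 0.0, -0.004],
[-0.56, -0.91, 0.76, 0.0, 0.0, -0.004],
[-0.56, -0.91, 0.76, 0.0, 0.0, -0.004],
```

Call:
{"op": "send_rows", "data": {"plan": [[-0.57, -0.9, 0.76, 0, 0, -0.004], [-0.57, -0.9, 0.76, 0, 0, -0.004], [-0.57, -0.9, 0.76, 0, 0, -0.004], [-0.57, -0.9, 0.76, 0, 0, -0.004], [0, 0, 0, 0, 0, 0], [0, 0, 0, 0, 0, 0], [0, 0, 0, 0, 0, 0]]}}

```text
clock: 8.35
position: [554.6, 8.6, 123.2]
tool_rot: [0.083, 0.997, 0.0, 0.0]
force: [-0.4, 0.1, -2.1]
opening: 0.251
```

```bash
python3 - <<'E'
from h import *
print(pose()[0],pose()[2],pose()[3]["force"]);w=wshot("w7")
S=env.snapshot("scene");c=cv2.resize(S["frame"][165:265,220:330,::-1],None,fx=5,fy=5,interpolation=cv2.INTER_CUBIC)
cv2.imwrite("pics/s7.png",c)
c=cv2.resize(w["frame"][60:340,110:430,::-1],None,fx=2.1,fy=2.1,interpolation=cv2.INTER_CUBIC)
cv2.imwrite("pics/z8.png",cv2.convertScaleAbs(c,alpha=1.7,beta=30))
E
```

```text
[554.62157309   8.64463547 123.22459792] 2.974821262932529 [-0.43139573  0.08777399 -2.0509276 ]
```

View pics/z8.png

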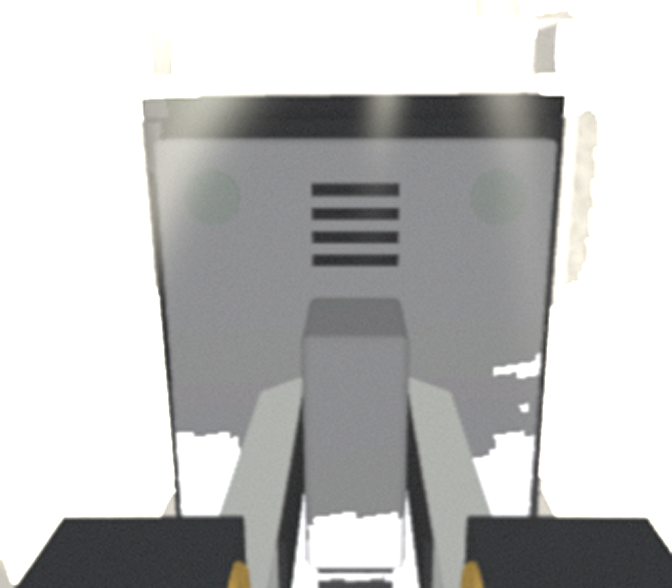

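View pics/s7.png

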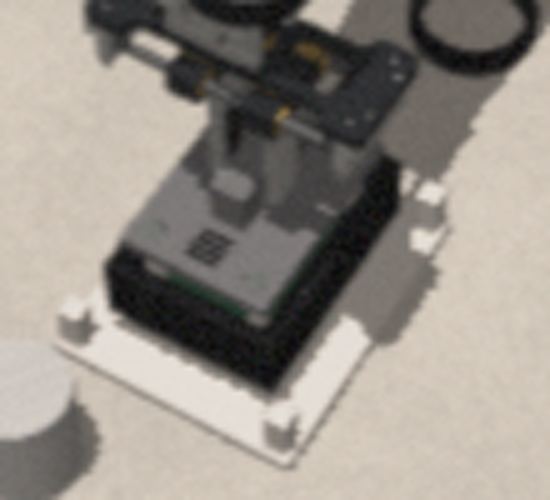

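```bash
python3 - <<'E'
from h import *
np.set_printoptions(precision=2,suppress=True)
w=pickle.load(open("w7.pkl","rb"));f=lambda p:[(x/2.1+110,y/2.1+60) for x,y in p]
P,R,y,s=pose();print(P,y)
for p,z,L in (([(145,102),(564,97)],84,79),([(157,139),(556,139)],110,70)):
    k=onz(w,f(p),z);d=k[1]-k[0];a=np.arctan2(d[1],d[0])+np.pi/2
    print(k,np.linalg.norm(d),a,k.mean(0)[:2]-L*np.array([np.cos(a),np.sin(a)]))
E
```

```text
[554.62   8.75 123.32] 2.975131483862498
[[468.21 -35.57  84.  ]
 [486.1   78.3   84.  ]] 115.26760561647336 2.9857753446902917 [555.2    9.11]
[[477.88 -27.75 110.  ]
 [494.15  68.54 110.  ]] 97.65622934280539 2.9742444606427454 [555.04   8.74]
```

Call:
{"op": "send_rows", "data": {"plan": [[0, 0, 0.4, 0, 0, -0.006], [0, 0, 0.4, 0, 0, 0], [0, 0, 0.4, 0, 0, 0], [0, 0, 0.3, 0, 0, 0], [0, 0, 0, 0, 0, 0], [0, 0, 0, 0, 0, 0]]}}

```text
clock: 9.05
position: [554.6, 8.5, 107.9]
tool_rot: [0.08, 0.997, 0.0, -0.0]
force: [-0.2, -0.2, -1.3]
opening: 0.252
```

Call:
{"op": "send_rows", "data": {"plan": [[0, 0, 0.1, 0, 0, 0], [0, 0, 0.1, 0, 0, 0], [0, 0, 0.1, 0, 0, 0], [0, 0, 0, 0, 0, 0], [0, 0, 0, 0, 0, 0]]}}

```text
clock: 9.55
position: [554.6, 8.4, 105.0]
tool_rot: [0.08, 0.997, 0.0, -0.0]
force: [-0.1, -0.0, -1.6]
opening: 0.252
```

Call:
{"op": "send_rows", "data": {"plan": [[0, 0, 0.1, 0, 0, 0], [0, 0, 0.1, 0, 0, 0], [0, 0, 0, 0, 0, 0], [0, 0, 0, 0, 0, 0]]}}

```text
clock: 9.95
position: [554.5, 8.5, 102.9]
tool_rot: [0.08, 0.997, 0.0, -0.0]
force: [0.3, -0.1, -1.3]
opening: 0.255
```

Call:
{"op": "send_rows", "data": {"plan": [[0, 0, 0.1, 0, 0, 0], [0, 0, 0.05, 0, 0, 0], [0, 0, 0, 0, 0, 0], [0, 0, 0, 0, 0, 0]]}}

```text
clock: 10.35
position: [554.8, 8.4, 101.8]
tool_rot: [0.08, 0.997, 0.0, 0.0]
force: [0.7, -0.0, 2.7]
opening: 0.252
```

Call:
{"op": "send_rows", "data": {"plan": [[0, 0, 0, 0, 0, 0], [0, 0, 0, 0, 0, 0], [0, 0, 0, 0, 0, 0], [0, 0, 0, 0, 0, 0], [0, 0, 0, 0, 0, 0]], "grip": 0}}

```text
clock: 10.85
position: [554.5, 8.5, 101.4]
tool_rot: [0.08, 0.997, 0.0, -0.0]
force: [0.1, 0.6, -0.1]
opening: 0.501
```

Call:
{"op": "send_rows", "data": {"plan": [[0, 0, -1, 0, 0, 0], [0, 0, -2, 0, 0, 0], [0, 0, -2, 0, 0, 0], [0, 0, -1, 0, 0, 0]]}}

```text
clock: 11.25
position: [555.1, 8.4, 163.8]
tool_rot: [0.08, 0.997, 0.0, 0.001]
force: [0.5, -0.3, 0.4]
opening: 0.499
```

Call:
{"op": "send_rows", "data": {"plan": [[-2, 0, -1, 0, 0, 0], [-3, 0, -2, 0, 0, 0], [-3, 0, -2, 0, 0, 0], [0, 0, 0, 0, 0, 0], [0, 0, 0, 0, 0, 0]], "grip": 1}}

```text
clock: 11.75
position: [633.3, -4.4, 210.9]
tool_rot: [0.08, 0.997, -0.0, -0.0]
force: [0.2, 0.1, -0.3]
opening: 0.112
```

```bash
python3 - <<'E'
from h import *
print(pose()[0],pose()[2],pose()[3]["force"],pose()[3]["opening"]);w=wshot("w8")
E
```

```text
[633.31577256  -4.36625625 210.85170813] 2.9806785286535225 [ 0.19589933  0.12451663 -0.26385543] 0.111583775862371
```

View pics/w8.png

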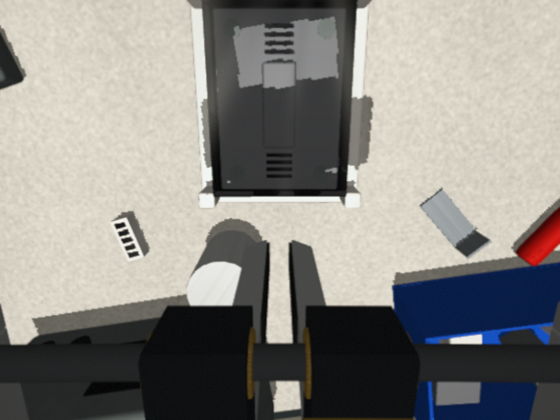

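```bash
python3 - <<'E'
from h import *
w=wshot("w9");print(pose()[0],pose()[2])
c=cv2.resize(w["frame"][0:215,180:380,::-1],None,fx=2.8,fy=2.8,interpolation=cv2.INTER_CUBIC)
cv2.imwrite("pics/z9.png",cv2.convertScaleAbs(c,alpha=2.0,beta=30))
E
```

```text
[632.57266272  -4.18211888 210.49104536] 2.9809205991602905
```

View pics/z9.png

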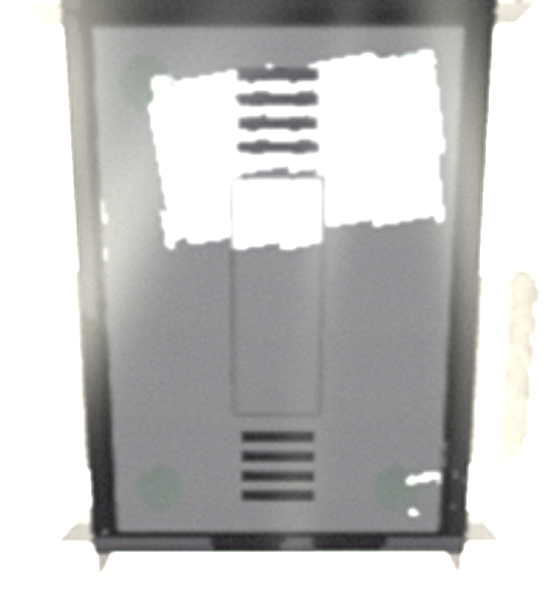

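```bash
python3 - <<'E'
from h import *
np.set_printoptions(precision=2,suppress=True)
w=pickle.load(open("w9.pkl","rb"));f=lambda p:[(x/2.8+180,y/2.8) for x,y in p]
k=onz(w,f([(93,26),(465,24),(442,533),(117,533)]),88)[:,:2];L=k[0]+k[1]-k[2]-k[3];a=np.arctan2(L[1],L[0])
print(k,k.mean(0),a,[np.linalg.norm(k[i]-k[i-1]) for i in range(4)])
c=k.mean(0)
print("discs",onz(w,f([(160,488),(395,488)]),88))
c=np.array([554.7,8.4]);a=2.9805
for n,(x,y) in zip("0123",[(56,36),(56,-36),(-56,-36),(-56,36)]):
    # tool yaw = pi+unit yaw ; unit axes
    u=a-np.pi;print(n,c+x*np.array([np.cos(u),np.sin(u)])+y*np.array([-np.sin(u),np.cos(u)]))
P,R,y,s=pose();print(P,y)
E
```

```text
[[478.7  -29.18]
 [494.19  69.  ]
 [632.38  47.22]
 [616.27 -51.73]] [555.39   8.83] 2.9822044051175447 [np.float64(139.40866287448674), np.float64(99.39847743552959), np.float64(139.90534011493264), np.float64(100.24808476331151)]
discs [[604.56 -35.91  88.  ]
 [616.06  34.71  88.  ]]
0 [615.75  34.95]
1 [604.2  -36.12]
2 [493.65 -18.15]
3 [505.2   52.92]
[632.57  -4.18 210.49] 2.9809205991602905
```

```bash
python3 - <<'E'
from h import *
rows([616,34.9,104,2.9805],5)
E
```

```text
[0.45, 0.72, 2.13, 0.0, 0.0, 0.0],
[0.45, 0.72, 2.13, 0.0, 0.0, 0.0],
[0.45, 0.72, 2.13, 0.0, 0.0, 0.0],
[0.45, 0.72, 2.13, 0.0, 0.0, 0.0],
[0.45, 0.72, 2.13, 0.0, 0.0, 0.0],
```

Call:
{"op": "send_rows", "data": {"plan": [[0.45, 0.72, 2.5, 0, 0, 0], [0.45, 0.72, 2.5, 0, 0, 0], [0.45, 0.72, 2.3, 0, 0, 0], [0.45, 0.72, 1.8, 0, 0, 0], [0.45, 0.72, 1.2, 0, 0, 0], [0, 0, 0.3, 0, 0, 0], [0, 0, 0, 0, 0, 0], [0, 0, 0, 0, 0, 0]], "grip": 1}}

```text
clock: 12.65
position: [617.5, 34.5, 106.4]
tool_rot: [0.08, 0.997, 0.0, 0.001]
force: [-0.3, 0.3, 0.0]
opening: 0.005
```

```bash
python3 - <<'E'
from h import *
print(pose()[0],pose()[2],pose()[3]["force"],pose()[3]["opening"])
E
```

```text
[617.49446287  34.49178246 106.43311817] 2.9805900985854263 [-0.31391807  0.33139795  0.04539215] 0.004656079502185957
```

Call:
{"op": "send_rows", "data": {"plan": [[0.15, 0.02, 0.3, 0, 0, 0], [0, 0, 0.3, 0, 0, 0], [0, 0, 0.2, 0, 0, 0], [0, 0, 0, 0, 0, 0], [0, 0, 0, 0, 0, 0]]}}

```text
clock: 13.15
position: [615.7, 35.2, 97.4]
tool_rot: [0.08, 0.997, 0.0, -0.0]
force: [0.3, 0.7, 0.1]
opening: 0.002
```

Call:
{"op": "send_rows", "data": {"plan": [[0, 0, 0.1, 0, 0, 0], [0, 0, 0.1, 0, 0, 0], [0, 0, 0, 0, 0, 0]]}}

```text
clock: 13.45
position: [615.7, 35.2, 95.7]
tool_rot: [0.08, 0.997, 0.0, 0.0]
force: [-0.4, -0.7, 2.9]
opening: 0.002
```

Call:
{"op": "send_rows", "data": {"plan": [[0, 0, 0.1, 0, 0, 0], [0, 0, 0, 0, 0, 0], [0, 0, 0, 0, 0, 0]]}}

```text
clock: 13.75
position: [615.8, 35.3, 95.4]
tool_rot: [0.08, 0.997, 0.0, 0.0]
force: [-2.6, 0.6, 9.3]
opening: 0.005
```

Call:
{"op": "send_rows", "data": {"plan": [[0, 0, 0.05, 0, 0, 0], [0, 0, 0, 0, 0, 0], [0, 0, 0, 0, 0, 0]]}}

```text
clock: 14.05
position: [615.9, 35.3, 95.2]
tool_rot: [0.08, 0.997, 0.0, 0.001]
force: [-4.3, -0.1, 11.1]
opening: 0.004
```

Call:
{"op": "send_rows", "data": {"plan": [[0, 0, 0.05, 0, 0, 0], [0, 0, 0, 0, 0, 0], [0, 0, 0, 0, 0, 0]]}}

```text
clock: 14.35
position: [615.9, 35.3, 94.8]
tool_rot: [0.08, 0.997, 0.0, 0.001]
force: [-5.2, -0.2, 13.3]
opening: 0.007
```

Call:
{"op": "send_rows", "data": {"plan": [[0, 0, 0.05, 0, 0, 0], [0, 0, 0, 0, 0, 0], [0, 0, 0, 0, 0, 0]]}}

```text
clock: 14.65
position: [616.0, 35.3, 94.3]
tool_rot: [0.08, 0.997, 0.0, 0.001]
force: [-4.1, 1.2, 12.4]
opening: 0.006
```

Call:
{"op": "send_rows", "data": {"plan": [[0, 0, 0.05, 0, 0, 0], [0, 0, 0, 0, 0, 0], [0, 0, 0, 0, 0, 0]]}}

```text
clock: 14.95
position: [616.0, 35.4, 93.9]
tool_rot: [0.08, 0.997, 0.0, 0.001]
force: [-4.0, 1.0, 12.6]
opening: 0.007
```

Call:
{"op": "send_rows", "data": {"plan": [[0.02, 0, 0.05, 0, 0, 0], [0, 0, 0.05, 0, 0, 0], [0, 0, 0, 0, 0, 0]]}}

```text
clock: 15.25
position: [616.1, 35.5, 93.1]
tool_rot: [0.08, 0.997, 0.0, 0.001]
force: [-2.7, 1.0, 13.7]
opening: 0.006
```

Call:
{"op": "send_rows", "data": {"plan": [[0, 0, 0.05, 0, 0, 0], [0, 0, 0, 0, 0, 0], [0, 0, 0, 0, 0, 0]]}}

```text
clock: 15.55
position: [616.2, 35.5, 93.0]
tool_rot: [0.08, 0.997, 0.0, 0.001]
force: [-4.6, 0.9, 16.7]
opening: 0.006
```

Call:
{"op": "send_rows", "data": {"plan": [[0, 0, 0.05, 0, 0, 0], [0, 0, 0, 0, 0, 0], [0, 0, 0, 0, 0, 0]]}}

```text
clock: 15.85
position: [616.2, 35.5, 92.9]
tool_rot: [0.08, 0.997, 0.0, 0.001]
force: [-6.0, 2.2, 20.1]
opening: 0.004
```

Call:
{"op": "send_rows", "data": {"plan": [[0, 0, 0.02, 0, 0, 0], [0, 0, 0, 0, 0, 0], [0, 0, 0, 0, 0, 0]]}}

```text
clock: 16.15
position: [616.2, 35.5, 92.8]
tool_rot: [0.08, 0.997, 0.0, 0.001]
force: [-6.8, 1.4, 22.1]
opening: 0.01
```

Call:
{"op": "send_rows", "data": {"plan": [[0, 0, -0.4, 0, 0, 0], [0, 0, -0.8, 0, 0, 0], [0, -2.4, 0, 0, 0, 0], [0, -2.4, 0, 0, 0, 0], [0, -2.4, 0, 0, 0, 0], [0, 0, 0, 0, 0, 0], [0, 0, 0, 0, 0, 0]]}}

```text
clock: 16.85
position: [603.9, -35.8, 102.3]
tool_rot: [0.081, 0.997, 0.0, -0.0]
force: [-0.7, 0.6, 0.6]
opening: 0.006
```

```bash
python3 - <<'E'
from h import *
print(pose()[0],pose()[2],pose()[3]["force"])
rows([604.2,-36.1,97.5,2.9805],4)
E
```

```text
[603.93026452 -35.77910546 102.34045974] 2.979918617720178 [-0.71434716  0.57390214  0.59969499]
[-0.01, -0.01, 0.12, 0.0, 0.0, -0.0],
[-0.01, -0.01, 0.12, 0.0, 0.0, -0.0],
[-0.01, -0.01, 0.12, 0.0, 0.0, -0.0],
[-0.01, -0.01, 0.12, 0.0, 0.0, -0.0],
```

Call:
{"op": "send_rows", "data": {"plan": [[0, 0, 0.2, 0, 0, 0], [0, 0, 0.2, 0, 0, 0], [0, 0, 0.1, 0, 0, 0], [0, 0, 0, 0, 0, 0], [0, 0, 0, 0, 0, 0]]}}

```text
clock: 17.35
position: [603.9, -35.6, 97.2]
tool_rot: [0.08, 0.997, 0.0, -0.0]
force: [0.4, 0.9, -1.5]
opening: 0.007
```

Call:
{"op": "send_rows", "data": {"plan": [[0, 0, 0.1, 0, 0, 0], [0, 0, 0.05, 0, 0, 0], [0, 0, 0, 0, 0, 0]]}}

```text
clock: 17.65
position: [603.8, -35.8, 95.7]
tool_rot: [0.08, 0.997, -0.0, -0.0]
force: [0.2, 0.8, 0.5]
opening: 0.006
```

Call:
{"op": "send_rows", "data": {"plan": [[0, 0, 0.1, 0, 0, 0], [0, 0, 0, 0, 0, 0], [0, 0, 0, 0, 0, 0]]}}

```text
clock: 17.95
position: [604.0, -35.8, 95.3]
tool_rot: [0.08, 0.997, -0.0, 0.0]
force: [-1.4, 0.8, 4.8]
opening: 0.004
```

Call:
{"op": "send_rows", "data": {"plan": [[0, 0, 0.05, 0, 0, 0], [0, 0, 0.05, 0, 0, 0], [0, 0, 0, 0, 0, 0]]}}

```text
clock: 18.25
position: [604.1, -35.9, 94.9]
tool_rot: [0.08, 0.997, -0.0, 0.0]
force: [-3.8, 0.5, 10.7]
opening: 0.006
```

Call:
{"op": "send_rows", "data": {"plan": [[0.02, 0, 0.05, 0, 0, 0], [0, 0, 0, 0, 0, 0], [0, 0, 0, 0, 0, 0]]}}

```text
clock: 18.55
position: [604.1, -35.9, 94.6]
tool_rot: [0.08, 0.997, -0.0, 0.001]
force: [-3.4, 0.8, 11.3]
opening: 0.006
```

Call:
{"op": "send_rows", "data": {"plan": [[0, 0, 0.05, 0, 0, 0], [0, 0, 0, 0, 0, 0], [0, 0, 0, 0, 0, 0]]}}

```text
clock: 18.85
position: [604.2, -35.9, 94.1]
tool_rot: [0.08, 0.997, -0.0, 0.001]
force: [-3.6, -0.1, 11.3]
opening: 0.009
```

Call:
{"op": "send_rows", "data": {"plan": [[0.02, 0, 0.05, 0, 0, 0], [0, 0, 0.05, 0, 0, 0], [0, 0, 0, 0, 0, 0]]}}

```text
clock: 19.15
position: [604.2, -35.9, 93.3]
tool_rot: [0.08, 0.997, -0.0, 0.001]
force: [-2.8, -0.2, 11.8]
opening: 0.003
```

Call:
{"op": "send_rows", "data": {"plan": [[0.02, 0, 0.05, 0, 0, 0], [0, 0, 0, 0, 0, 0], [0, 0, 0, 0, 0, 0]]}}

```text
clock: 19.45
position: [604.2, -35.9, 92.9]
tool_rot: [0.08, 0.997, -0.0, 0.001]
force: [-0.6, -0.1, 11.9]
opening: 0.003
```

Call:
{"op": "send_rows", "data": {"plan": [[0, 0, 0.05, 0, 0, 0], [0, 0, 0, 0, 0, 0], [0, 0, 0, 0, 0, 0]]}}

```text
clock: 19.75
position: [604.2, -35.9, 92.7]
tool_rot: [0.08, 0.997, -0.0, 0.002]
force: [-2.7, 0.7, 14.9]
opening: 0.007
```

Call:
{"op": "send_rows", "data": {"plan": [[0, 0, 0.05, 0, 0, 0], [0, 0, 0, 0, 0, 0], [0, 0, 0, 0, 0, 0]]}}

```text
clock: 20.05
position: [604.3, -35.9, 92.6]
tool_rot: [0.08, 0.997, -0.0, 0.002]
force: [-4.9, 0.2, 19.4]
opening: 0.005
```

Call:
{"op": "send_rows", "data": {"plan": [[0, 0, 0.05, 0, 0, 0], [0, 0, 0, 0, 0, 0], [0, 0, 0, 0, 0, 0]]}}

```text
clock: 20.35
position: [604.3, -35.9, 92.5]
tool_rot: [0.08, 0.997, -0.0, 0.002]
force: [-6.4, 1.0, 21.7]
opening: 0.006
```

Call:
{"op": "send_rows", "data": {"plan": [[0, 0, -0.4, 0, 0, 0], [0, 0, -0.8, 0, 0, 0], [2.8, 0, 0, 0, 0, 0], [2.8, 0, 0, 0, 0, 0], [2.8, 0, 0, 0, 0, 0], [2.75, 0, 0, 0, 0, 0], [0, 0, 0, 0, 0, 0], [0, 0, 0, 0, 0, 0]]}}

```text
clock: 21.15
position: [493.7, -17.9, 102.4]
tool_rot: [0.08, 0.997, -0.0, 0.001]
force: [0.7, 1.4, 0.3]
opening: 0.003
```

```bash
python3 - <<'E'
from h import *
print(pose()[0],pose()[2],pose()[3]["force"])
rows([493.7,-18.1,97.5,2.9805],1)
E
```

```text
[493.70689804 -17.91841162 102.36435762] 2.9808584630321526 [0.66997197 1.35087865 0.31783035]
[-0.0, -0.02, 0.49, 0.0, 0.0, 0.0],
```

Call:
{"op": "send_rows", "data": {"plan": [[0, 0, 0.2, 0, 0, 0], [0, 0, 0.2, 0, 0, 0], [0, 0, 0.1, 0, 0, 0], [0, 0, 0, 0, 0, 0], [0, 0, 0, 0, 0, 0]]}}

```text
clock: 21.65
position: [493.6, -18.0, 96.8]
tool_rot: [0.08, 0.997, -0.0, 0.0]
force: [1.1, 0.4, 2.2]
opening: 0.007
```

Call:
{"op": "send_rows", "data": {"plan": [[0, 0, 0.1, 0, 0, 0], [0, 0, 0.05, 0, 0, 0], [0, 0, 0, 0, 0, 0]]}}

```text
clock: 21.95
position: [493.7, -18.0, 96.0]
tool_rot: [0.08, 0.997, -0.0, 0.001]
force: [-2.3, -1.6, 10.3]
opening: 0.004
```

Call:
{"op": "send_rows", "data": {"plan": [[0, 0, 0.1, 0, 0, 0], [0, 0, 0, 0, 0, 0], [0, 0, 0, 0, 0, 0]]}}

```text
clock: 22.25
position: [493.6, -18.1, 95.0]
tool_rot: [0.08, 0.997, -0.0, 0.0]
force: [-2.2, -1.7, 11.7]
opening: 0.006
```

Call:
{"op": "send_rows", "data": {"plan": [[0.02, 0, 0.05, 0, 0, 0], [0, 0, 0.05, 0, 0, 0], [0, 0, 0, 0, 0, 0]]}}

```text
clock: 22.55
position: [493.5, -18.2, 94.1]
tool_rot: [0.08, 0.997, -0.0, 0.001]
force: [-3.0, -2.3, 12.9]
opening: 0.0
```

Call:
{"op": "send_rows", "data": {"plan": [[0, 0, 0.05, 0, 0, 0], [0, 0, 0, 0, 0, 0], [0, 0, 0, 0, 0, 0]]}}

```text
clock: 22.85
position: [493.5, -18.3, 93.7]
tool_rot: [0.08, 0.997, -0.0, 0.001]
force: [-3.8, -3.9, 13.6]
opening: 0.001
```

Call:
{"op": "send_rows", "data": {"plan": [[0, 0, 0.05, 0, 0, 0], [0, 0, 0, 0, 0, 0], [0, 0, 0, 0, 0, 0]]}}

```text
clock: 23.15
position: [493.4, -18.3, 93.2]
tool_rot: [0.08, 0.997, -0.0, 0.001]
force: [-3.5, -3.2, 14.4]
opening: 0.005
```

Call:
{"op": "send_rows", "data": {"plan": [[0, 0, 0.05, 0, 0, 0], [0, 0, 0, 0, 0, 0], [0, 0, 0, 0, 0, 0]]}}

```text
clock: 23.45
position: [493.4, -18.3, 92.9]
tool_rot: [0.08, 0.997, -0.0, 0.001]
force: [-5.4, -3.6, 17.0]
opening: 0.008
```

Call:
{"op": "send_rows", "data": {"plan": [[0, 0, 0.05, 0, 0, 0], [0, 0, 0, 0, 0, 0], [0, 0, 0, 0, 0, 0]]}}

```text
clock: 23.75
position: [493.5, -18.3, 92.7]
tool_rot: [0.08, 0.997, -0.0, 0.001]
force: [-8.3, -3.5, 22.0]
opening: 0.009
```

Call:
{"op": "send_rows", "data": {"plan": [[0, 0, -0.4, 0, 0, 0], [0, 0, -0.8, 0, 0, 0], [0, 2.4, 0, 0, 0, 0], [0, 2.4, 0, 0, 0, 0], [0, 2.4, 0, 0, 0, 0], [0, 0, 0, 0, 0, 0], [0, 0, 0, 0, 0, 0]]}}

```text
clock: 24.45
position: [504.4, 53.3, 103.2]
tool_rot: [0.08, 0.997, -0.0, -0.0]
force: [0.7, -0.3, -0.8]
opening: 0.004
```

```bash
python3 - <<'E'
from h import *
print(pose()[0],pose()[2],pose()[3]["force"])
rows([505.2,52.9,97.5,2.9805],1)
E
```

```text
[504.44334062  53.29708837 103.21337361] 2.98181089235707 [ 0.74829421 -0.32649891 -0.76624513]
[-0.08, -0.03, 0.57, 0.0, 0.0, 0.001],
```

Call:
{"op": "send_rows", "data": {"plan": [[-0.06, -0.03, 0.2, 0, 0, 0], [0, 0, 0.2, 0, 0, 0], [0, 0, 0.1, 0, 0, 0], [0, 0, 0, 0, 0, 0], [0, 0, 0, 0, 0, 0]]}}

```text
clock: 24.95
position: [505.1, 52.6, 98.2]
tool_rot: [0.08, 0.997, 0.0, -0.0]
force: [0.1, -0.0, -0.3]
opening: 0.004
```

Call:
{"op": "send_rows", "data": {"plan": [[0, 0, 0.1, 0, 0, 0], [0, 0, 0.05, 0, 0, 0], [0, 0, 0, 0, 0, 0]]}}

```text
clock: 25.25
position: [505.2, 52.8, 97.1]
tool_rot: [0.08, 0.997, -0.0, 0.0]
force: [-2.0, -0.4, 4.4]
opening: 0.01
```

Call:
{"op": "send_rows", "data": {"plan": [[0, 0, 0.1, 0, 0, 0], [0, 0, 0, 0, 0, 0], [0, 0, 0, 0, 0, 0]]}}

```text
clock: 25.55
position: [505.3, 52.9, 96.4]
tool_rot: [0.08, 0.997, 0.0, 0.0]
force: [-2.6, 0.1, 8.4]
opening: 0.006
```

Call:
{"op": "send_rows", "data": {"plan": [[0.02, 0, 0.05, 0, 0, 0], [0, 0, 0.05, 0, 0, 0], [0, 0, 0, 0, 0, 0]]}}

```text
clock: 25.85
position: [505.2, 52.9, 95.6]
tool_rot: [0.08, 0.997, 0.0, 0.001]
force: [-3.5, -0.7, 9.7]
opening: 0.004
```

Call:
{"op": "send_rows", "data": {"plan": [[0, 0, 0.05, 0, 0, 0], [0, 0, 0.05, 0, 0, 0], [0, 0, 0, 0, 0, 0]]}}

```text
clock: 26.15
position: [505.2, 52.9, 94.6]
tool_rot: [0.08, 0.997, 0.0, 0.0]
force: [-4.0, -0.6, 10.5]
opening: 0.003
```

Call:
{"op": "send_rows", "data": {"plan": [[0, 0, 0.05, 0, 0, 0], [0, 0, 0, 0, 0, 0], [0, 0, 0, 0, 0, 0]]}}

```text
clock: 26.45
position: [505.1, 52.9, 94.0]
tool_rot: [0.08, 0.997, 0.0, 0.0]
force: [-3.9, -1.0, 11.7]
opening: 0.005
```

Call:
{"op": "send_rows", "data": {"plan": [[0, 0, 0.05, 0, 0, 0], [0, 0, 0.05, 0, 0, 0], [0, 0, 0, 0, 0, 0]]}}

```text
clock: 26.75
position: [505.1, 52.9, 93.1]
tool_rot: [0.08, 0.997, 0.0, 0.0]
force: [-4.6, -0.2, 11.7]
opening: 0.002
```

Call:
{"op": "send_rows", "data": {"plan": [[0, 0, 0.05, 0, 0, 0], [0, 0, 0, 0, 0, 0], [0, 0, 0, 0, 0, 0]]}}

```text
clock: 27.05
position: [505.0, 53.0, 92.6]
tool_rot: [0.08, 0.997, 0.0, 0.0]
force: [-5.2, 0.4, 12.6]
opening: 0.005
```

Call:
{"op": "send_rows", "data": {"plan": [[0, 0, 0.05, 0, 0, 0], [0, 0, 0, 0, 0, 0], [0, 0, 0, 0, 0, 0]]}}

```text
clock: 27.35
position: [505.0, 53.1, 92.3]
tool_rot: [0.08, 0.997, 0.0, 0.0]
force: [-6.1, 0.4, 14.3]
opening: 0.006
```

Call:
{"op": "send_rows", "data": {"plan": [[0, 0, 0.05, 0, 0, 0], [0, 0, 0, 0, 0, 0], [0, 0, 0, 0, 0, 0]]}}

```text
clock: 27.65
position: [505.1, 53.1, 92.2]
tool_rot: [0.08, 0.997, 0.0, 0.0]
force: [-9.6, 0.3, 20.8]
opening: 0.007
```

Call:
{"op": "send_rows", "data": {"plan": [[0, 0, 0.05, 0, 0, 0], [0, 0, 0, 0, 0, 0], [0, 0, 0, 0, 0, 0]]}}

```text
clock: 27.95
position: [505.1, 53.1, 91.9]
tool_rot: [0.08, 0.997, 0.0, 0.0]
force: [-9.2, 0.1, 23.2]
opening: 0.004
```

Call:
{"op": "send_rows", "data": {"plan": [[0, 0, -0.4, 0, 0, 0], [0, 0, -0.6, 0, 0, 0], [-2.8, 0, 0, 0, 0, 0], [-2.8, 0, 0, 0, 0, 0], [-2.8, 0, 0, 0, 0, 0], [-2.8, 0, 0, 0, 0, 0], [0, 0, 0, 0, 0, 0], [0, 0, 0, 0, 0, 0]]}}

```text
clock: 28.75
position: [615.0, 35.0, 99.6]
tool_rot: [0.08, 0.997, -0.0, -0.001]
force: [-0.8, 0.3, 0.6]
opening: 0.005
```

```bash
python3 - <<'E'
from h import *
print(pose()[0],pose()[2],pose()[3]["force"])
rows([615.7,34.9,95,2.9805],1);wshot("w10")
E
```

```text
[615.04484016  34.95317663  99.63081144] 2.9807060844557705 [-0.79764736  0.34622516  0.62744988]
[-0.07, 0.01, 0.46, 0.0, 0.0, 0.0],
```

View pics/w10.png

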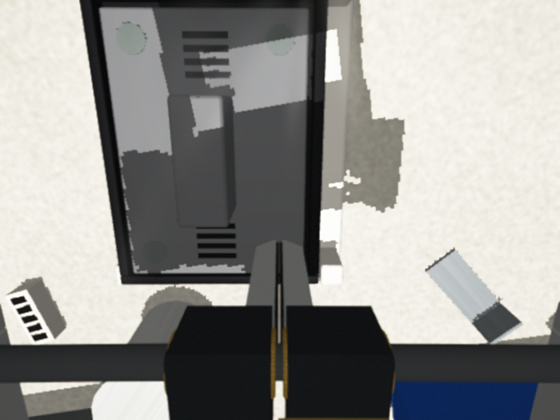

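The picture shows the cover sitting down inside the rim. I'll press corners 0 and 1 again as a check.

Call:
{"op": "send_rows", "data": {"plan": [[-0.06, 0, 0.2, 0, 0, 0], [0, 0, 0.2, 0, 0, 0], [0, 0, 0.1, 0, 0, 0], [0, 0, 0.1, 0, 0, 0], [0, 0, 0, 0, 0, 0], [0, 0, 0, 0, 0, 0]]}}

```text
clock: 29.4
position: [616.0, 34.9, 94.3]
tool_rot: [0.08, 0.997, 0.0, 0.0]
force: [-0.7, -0.2, 0.2]
opening: 0.003
```

Call:
{"op": "send_rows", "data": {"plan": [[0, 0, 0.1, 0, 0, 0], [0, 0, 0.05, 0, 0, 0], [0, 0, 0, 0, 0, 0]]}}

```text
clock: 29.7
position: [616.1, 34.8, 93.0]
tool_rot: [0.08, 0.997, -0.0, 0.0]
force: [-1.0, -0.4, 4.1]
opening: 0.004
```

Call:
{"op": "send_rows", "data": {"plan": [[0, 0, 0.05, 0, 0, 0], [0, 0, 0.05, 0, 0, 0], [0, 0, 0, 0, 0, 0]]}}

```text
clock: 30.0
position: [616.3, 34.8, 92.7]
tool_rot: [0.08, 0.997, 0.0, 0.0]
force: [-4.2, 0.4, 10.7]
opening: 0.009
```

Call:
{"op": "send_rows", "data": {"plan": [[0, 0, 0.05, 0, 0, 0], [0, 0, 0.05, 0, 0, 0], [0, 0, 0, 0, 0, 0]]}}

```text
clock: 30.3
position: [616.3, 34.9, 92.3]
tool_rot: [0.08, 0.997, 0.0, 0.001]
force: [-6.4, -0.4, 14.7]
opening: 0.004
```

Call:
{"op": "send_rows", "data": {"plan": [[0, 0, 0.05, 0, 0, 0], [0, 0, 0, 0, 0, 0], [0, 0, 0, 0, 0, 0]]}}

```text
clock: 30.6
position: [616.4, 34.9, 92.2]
tool_rot: [0.08, 0.997, 0.0, 0.001]
force: [-8.4, 0.5, 18.7]
opening: 0.004
```

Call:
{"op": "send_rows", "data": {"plan": [[0, 0, 0.04, 0, 0, 0], [0, 0, 0, 0, 0, 0], [0, 0, 0, 0, 0, 0]]}}

```text
clock: 30.9
position: [616.4, 34.9, 92.1]
tool_rot: [0.08, 0.997, 0.0, 0.001]
force: [-10.1, -0.5, 21.4]
opening: 0.005
```

Call:
{"op": "send_rows", "data": {"plan": [[0, 0, -0.4, 0, 0, 0], [0, 0, -0.6, 0, 0, 0], [0, -2.4, 0, 0, 0, 0], [0, -2.4, 0, 0, 0, 0], [0, -2.4, 0, 0, 0, 0], [0, 0, 0, 0, 0, 0], [0, 0, 0, 0, 0, 0]]}}

```text
clock: 31.6
position: [604.6, -36.2, 99.8]
tool_rot: [0.081, 0.997, 0.0, -0.0]
force: [0.3, 0.6, -0.0]
opening: 0.007
```

Call:
{"op": "send_rows", "data": {"plan": [[0, 0, 0.2, 0, 0, 0], [0, 0, 0.2, 0, 0, 0], [0, 0, 0.1, 0, 0, 0], [0, 0, 0.1, 0, 0, 0], [0, 0, 0, 0, 0, 0], [0, 0, 0, 0, 0, 0]]}}

```text
clock: 32.2
position: [604.5, -36.1, 93.9]
tool_rot: [0.08, 0.997, 0.0, -0.0]
force: [0.2, -0.5, -0.0]
opening: 0.007
```

Call:
{"op": "send_rows", "data": {"plan": [[0, 0, 0.1, 0, 0, 0], [0, 0, 0.05, 0, 0, 0], [0, 0, 0, 0, 0, 0]]}}

```text
clock: 32.5
position: [604.7, -36.2, 92.8]
tool_rot: [0.08, 0.997, 0.0, 0.0]
force: [-0.9, 0.4, 4.2]
opening: 0.005
```

Call:
{"op": "send_rows", "data": {"plan": [[0, 0, 0.05, 0, 0, 0], [0, 0, 0.05, 0, 0, 0], [0, 0, 0, 0, 0, 0]]}}

```text
clock: 32.8
position: [604.8, -36.3, 92.4]
tool_rot: [0.08, 0.997, -0.0, 0.0]
force: [-4.2, 0.4, 11.1]
opening: 0.003
```

Call:
{"op": "send_rows", "data": {"plan": [[0, 0, 0.05, 0, 0, 0], [0, 0, 0.04, 0, 0, 0], [0, 0, 0, 0, 0, 0]]}}

```text
clock: 33.1
position: [604.9, -36.3, 92.2]
tool_rot: [0.08, 0.997, -0.0, 0.001]
force: [-7.1, 0.4, 16.7]
opening: 0.006
```

Call:
{"op": "send_rows", "data": {"plan": [[0, 0, -0.4, 0, 0, 0], [0, 0, -0.6, 0, 0, 0], [2.8, 0, 0, 0, 0, 0], [2.8, 0, 0, 0, 0, 0], [2.8, 0, 0, 0, 0, 0], [2.8, 0, 0, 0, 0, 0], [0, 0, 0, 0, 0, 0], [0, 0, 0, 0, 0, 0]]}}

```text
clock: 33.9
position: [494.4, -18.4, 101.0]
tool_rot: [0.08, 0.997, -0.0, 0.001]
force: [-0.2, -0.7, -0.5]
opening: 0.007
```

Call:
{"op": "send_rows", "data": {"plan": [[0, 0, 0.2, 0, 0, 0], [0, 0, 0.2, 0, 0, 0], [0, 0, 0.1, 0, 0, 0], [0, 0, 0.1, 0, 0, 0], [0, 0, 0, 0, 0, 0], [0, 0, 0, 0, 0, 0]]}}

```text
clock: 34.5
position: [494.0, -18.3, 94.4]
tool_rot: [0.08, 0.997, 0.0, -0.0]
force: [0.6, 0.6, 1.0]
opening: 0.008
```

Call:
{"op": "send_rows", "data": {"plan": [[0, 0, 0.1, 0, 0, 0], [0, 0, 0.05, 0, 0, 0], [0, 0, 0, 0, 0, 0]]}}

```text
clock: 34.8
position: [494.0, -18.3, 93.0]
tool_rot: [0.08, 0.997, -0.0, 0.0]
force: [-0.1, 0.5, 0.8]
opening: 0.007
```

Call:
{"op": "send_rows", "data": {"plan": [[0, 0, 0.05, 0, 0, 0], [0, 0, 0.05, 0, 0, 0], [0, 0, 0, 0, 0, 0]]}}

```text
clock: 35.1
position: [494.1, -18.3, 92.7]
tool_rot: [0.08, 0.997, -0.0, 0.0]
force: [-3.9, 0.6, 10.8]
opening: 0.003
```

Call:
{"op": "send_rows", "data": {"plan": [[0, 0, 0.05, 0, 0, 0], [0, 0, 0.05, 0, 0, 0], [0, 0, 0, 0, 0, 0]]}}

```text
clock: 35.4
position: [494.1, -18.3, 92.2]
tool_rot: [0.08, 0.997, -0.0, 0.0]
force: [-7.3, -0.1, 18.0]
opening: 0.007
```

Call:
{"op": "send_rows", "data": {"plan": [[0, 0, 0.05, 0, 0, 0], [0, 0, 0, 0, 0, 0], [0, 0, 0, 0, 0, 0]]}}

```text
clock: 35.7
position: [494.2, -18.3, 92.0]
tool_rot: [0.08, 0.997, -0.0, 0.0]
force: [-9.5, -0.3, 21.8]
opening: 0.009
```

Call:
{"op": "send_rows", "data": {"plan": [[0, 0, -0.5, 0, 0, 0], [0, 0, -1.5, 0, 0, 0], [0, -2, -3, 0, 0, 0], [0, -4, -3, 0, 0, 0], [0, -4, -2, 0, 0, 0], [0, -4, 0, 0, 0, 0], [0, -2, 0, 0, 0, 0], [0, 0, 0, 0, 0, 0]]}}

```text
clock: 36.5
position: [467.9, -178.2, 190.4]
tool_rot: [0.082, 0.997, -0.0, -0.0]
force: [-0.9, -0.1, 0.3]
opening: 0.005
```

```bash
python3 - <<'E'
from h import *
print(pose()[0],pose()[2],pose()[3]["force"])
rows([448,-284.5,75,2.98],6);wshot("w11")
S=env.snapshot("scene");cv2.imwrite("pics/s11.png",cv2.resize(S["frame"][150:260,200:340,::-1],None,fx=5,fy=5,interpolation=cv2.INTER_CUBIC))
T=env.snapshot("top");cv2.imwrite("pics/t11.png",cv2.convertScaleAbs(cv2.resize(T["frame"][160:270,220:360,::-1],None,fx=5,fy=5,interpolation=cv2.INTER_CUBIC),alpha=1.5,beta=20))
E
```

```text
[ 467.86484554 -178.15740267  190.40524087] 2.977867812264615 [-0.86017275 -0.14751122  0.27854364]
[0.04, -1.8, 1.92, 0.0, 0.0, -0.0],
[0.04, -1.8, 1.92, 0.0, 0.0, -0.0],
[0.04, -1.8, 1.92, 0.0, 0.0, -0.0],
[0.04, -1.8, 1.92, 0.0, 0.0, -0.0],
[0.04, -1.8, 1.92, 0.0, 0.0, -0.0],
[0.04, -1.8, 1.92, 0.0, 0.0, -0.0],
```

View pics/w11.png

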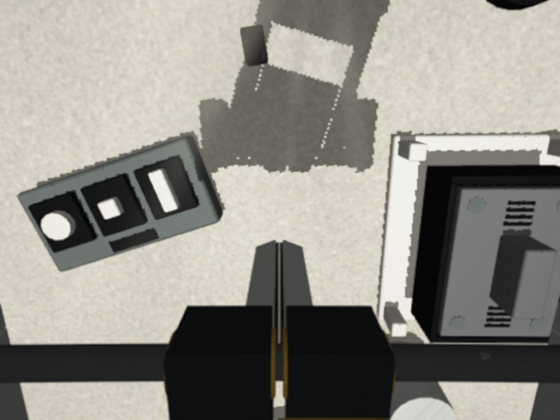

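View pics/s11.png

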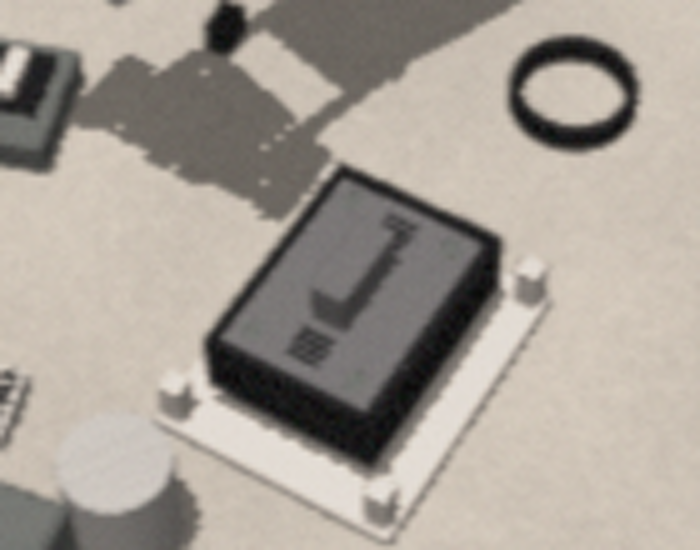

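View pics/t11.png

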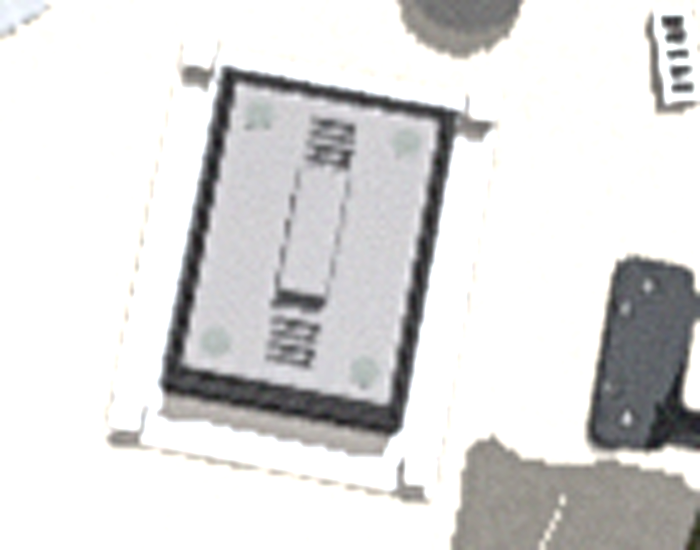

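The cover looks flush and centred in both the scene and top crops. In the wrist view the keys are long (163,190), square (109,208) and round (59,226).

```bash
python3 - <<'E'
from h import *
np.set_printoptions(precision=1,suppress=True)
w=pickle.load(open("w11.pkl","rb"));w1=pickle.load(open("w1.pkl","rb"))
a=[(163,190),(109,208),(58.5,226)]
print(onz(w,a,47));print(tri(w1,[(251,45),(270,103.5),(287.5,156.5)],w,a))
print(pose()[0],pose()[2]);rows([448,-284.5,75,2.98],6)
E
```

```text
[[ 446.8 -283.4   47. ]
 [ 455.5 -337.4   47. ]
 [ 464.9 -389.4   47. ]]
[[ 447.7 -284.1   44.5    0.8]
 [ 456.3 -338.6   44.6    0.6]
 [ 465.7 -392.7   42.6    0.7]]
[ 468.4 -175.5  190.3] 2.9810492630336536
[0.05, -1.85, 1.92, 0.0, 0.0, 0.0],
[0.05, -1.85, 1.92, 0.0, 0.0, 0.0],
[0.04, -1.85, 1.92, 0.0, 0.0, 0.0],
[0.04, -1.85, 1.92, 0.0, 0.0, 0.0],
[0.04, -1.85, 1.92, 0.0, 0.0, 0.0],
[0.04, -1.85, 1.92, 0.0, 0.0, 0.0],
```

Long key measures (447.5, −284), z about 45–47, which agrees with the stated height.

Call:
{"op": "send_rows", "data": {"plan": [[0.05, -1.85, 1.92, 0, 0, 0], [0.05, -1.85, 1.92, 0, 0, 0], [0.05, -1.85, 1.92, 0, 0, 0], [0.05, -1.85, 1.92, 0, 0, 0], [0.04, -1.85, 1.92, 0, 0, 0], [0.04, -1.85, 1.9, 0, 0, 0], [0, 0, 0, 0, 0, 0], [0, 0, 0, 0, 0, 0]]}}

```text
clock: 37.45
position: [448.2, -284.4, 75.6]
tool_rot: [0.08, 0.997, 0.0, -0.0]
force: [0.2, -0.4, 0.4]
opening: 0.007
```

```bash
python3 - <<'E'
from h import *
print(pose()[0],pose()[2],pose()[3]["force"])
rows([447.5,-284,60,2.98],3)
E
```

```text
[ 448.20674245 -284.35379394   75.58900974] 2.9813204603114714 [ 0.18298433 -0.36885888  0.41895275]
[0.03, 0.01, 0.52, 0.0, 0.0, 0.0],
[0.03, 0.01, 0.52, 0.0, 0.0, 0.0],
[0.03, 0.01, 0.52, 0.0, 0.0, 0.0],
```

Call:
{"op": "send_rows", "data": {"plan": [[0.03, 0, 0.52, 0, 0, 0], [0.03, 0, 0.52, 0, 0, 0], [0, 0, 0.5, 0, 0, 0], [0, 0, 0, 0, 0, 0], [0, 0, 0, 0, 0, 0]]}}

```text
clock: 37.95
position: [447.3, -285.1, 60.1]
tool_rot: [0.08, 0.997, 0.0, -0.0]
force: [0.7, 0.1, 0.5]
opening: 0.008
```

Call:
{"op": "send_rows", "data": {"plan": [[0, 0, 0.2, 0, 0, 0], [0, 0, 0.2, 0, 0, 0], [0, 0, 0, 0, 0, 0], [0, 0, 0, 0, 0, 0]]}}

```text
clock: 38.35
position: [447.2, -285.3, 56.0]
tool_rot: [0.08, 0.997, 0.0, -0.0]
force: [0.2, -0.7, 0.8]
opening: 0.004
```

Call:
{"op": "send_rows", "data": {"plan": [[0, 0, 0.2, 0, 0, 0], [0, 0, 0.1, 0, 0, 0], [0, 0, 0, 0, 0, 0], [0, 0, 0, 0, 0, 0]]}}

```text
clock: 38.75
position: [447.4, -285.4, 53.2]
tool_rot: [0.08, 0.997, -0.0, 0.0]
force: [-0.9, -0.4, 2.2]
opening: 0.007
```

Call:
{"op": "send_rows", "data": {"plan": [[0, 0, 0.2, 0, 0, 0], [0, 0, 0.1, 0, 0, 0], [0, 0, 0, 0, 0, 0], [0, 0, 0, 0, 0, 0]]}}

```text
clock: 39.15
position: [447.4, -285.4, 50.2]
tool_rot: [0.08, 0.997, -0.0, 0.0]
force: [-0.8, -1.0, 3.7]
opening: 0.005
```

Call:
{"op": "send_rows", "data": {"plan": [[0, 0, 0.1, 0, 0, 0], [0, 0, 0, 0, 0, 0], [0, 0, 0, 0, 0, 0]]}}

```text
clock: 39.45
position: [447.4, -285.4, 49.3]
tool_rot: [0.08, 0.997, -0.0, 0.0]
force: [0.1, -0.9, 7.5]
opening: 0.003
```

Call:
{"op": "send_rows", "data": {"plan": [[0, 0, 0.1, 0, 0, 0], [0, 0, 0, 0, 0, 0], [0, 0, 0, 0, 0, 0]]}}

```text
clock: 39.75
position: [447.5, -285.4, 49.1]
tool_rot: [0.08, 0.997, -0.0, 0.0]
force: [-4.0, 1.5, 16.2]
opening: 0.007
```

Call:
{"op": "send_rows", "data": {"plan": [[0, 0, -0.7, 0, 0, 0], [0, 0, -2.0, 0, 0, 0], [-0.85, -2.55, 0, 0, 0, 0], [-0.85, -2.55, 0, 0, 0, 0], [-0.85, -2.55, 0, 0, 0, 0], [-0.85, -2.55, 0, 0, 0, 0], [0, 0, 0, 0, 0, 0], [0, 0, 0, 0, 0, 0]]}}

```text
clock: 40.55
position: [464.0, -391.0, 74.2]
tool_rot: [0.081, 0.997, 0.001, -0.001]
force: [-0.1, -0.7, 0.4]
opening: 0.006
```

```bash
python3 - <<'E'
from h import *
print(pose()[0],pose()[2],pose()[3]["force"])
rows([465.3,-391.8,60,2.98],3)
E
```

```text
[ 463.96223892 -390.95015255   74.18250368] 2.9802035011139747 [-0.05499324 -0.70216772  0.37648217]
[-0.05, -0.02, 0.47, 0.0, 0.0, 0.0],
[-0.05, -0.02, 0.47, 0.0, 0.0, 0.0],
[-0.05, -0.02, 0.47, 0.0, 0.0, 0.0],
```

Call:
{"op": "send_rows", "data": {"plan": [[-0.05, 0, 0.47, 0, 0, 0], [-0.05, 0, 0.47, 0, 0, 0], [0, 0, 0.47, 0, 0, 0], [0, 0, 0.3, 0, 0, 0], [0, 0, 0, 0, 0, 0]]}}

```text
clock: 41.05
position: [465.3, -391.2, 57.3]
tool_rot: [0.08, 0.997, 0.0, -0.0]
force: [0.3, 0.1, 0.7]
opening: 0.003
```

Call:
{"op": "send_rows", "data": {"plan": [[0, 0, 0.2, 0, 0, 0], [0, 0, 0.2, 0, 0, 0], [0, 0, 0, 0, 0, 0], [0, 0, 0, 0, 0, 0]]}}

```text
clock: 41.45
position: [465.6, -391.6, 54.2]
tool_rot: [0.08, 0.997, -0.0, 0.0]
force: [1.2, 0.2, 2.3]
opening: 0.006
```

Call:
{"op": "send_rows", "data": {"plan": [[0, 0, 0.2, 0, 0, 0], [0, 0, 0.1, 0, 0, 0], [0, 0, 0, 0, 0, 0]]}}

```text
clock: 41.75
position: [465.6, -391.6, 51.0]
tool_rot: [0.08, 0.997, -0.0, 0.0]
force: [1.2, 0.5, 3.9]
opening: 0.002
```

Call:
{"op": "send_rows", "data": {"plan": [[0, 0, 0.1, 0, 0, 0], [0, 0, 0.1, 0, 0, 0], [0, 0, 0, 0, 0, 0]]}}

```text
clock: 42.05
position: [465.6, -391.6, 49.3]
tool_rot: [0.08, 0.997, -0.0, 0.0]
force: [0.2, 1.2, 7.4]
opening: 0.003
```

Call:
{"op": "send_rows", "data": {"plan": [[0, 0, 0.1, 0, 0, 0], [0, 0, 0, 0, 0, 0], [0, 0, 0, 0, 0, 0]]}}

```text
clock: 42.35
position: [465.7, -391.7, 49.1]
tool_rot: [0.08, 0.997, -0.0, 0.0]
force: [-3.7, 3.8, 14.4]
opening: 0.003
```

Round key bottomed. Now I'll lift clear and do a last look.

Call:
{"op": "send_rows", "data": {"plan": [[0, 0, -0.7, 0, 0, 0], [0, 0, -2, 0, 0, 0], [0, 0, -3, 0, 0, 0], [0, 0, -3, 0, 0, 0], [0, 0, -2, 0, 0, 0], [0, 0, 0, 0, 0, 0], [0, 0, 0, 0, 0, 0], [0, 0, 0, 0, 0, 0]]}}

```text
clock: 43.15
position: [465.0, -391.1, 153.2]
tool_rot: [0.08, 0.997, 0.001, -0.001]
force: [-0.2, -0.2, -0.0]
opening: 0.003
```

```bash
python3 - <<'E'
from h import *
p=pose();print(p[0],p[3]["force"],p[3]["clock"])
T=env.snapshot("top")
cv2.imwrite("pics/t12.png",cv2.resize(T["frame"][130:290,200:470,::-1],None,fx=2.9,fy=2.9,interpolation=cv2.INTER_CUBIC))
S=env.snapshot("scene")
cv2.imwrite("pics/s12.png",cv2.resize(S["frame"][140:270,150:350,::-1],None,fx=4,fy=4,interpolation=cv2.INTER_CUBIC))
E
```

```text
[ 464.96238793 -391.12466951  153.18481548] [-0.19745273 -0.17875377 -0.02271619] 43.15
```

View pics/t12.png

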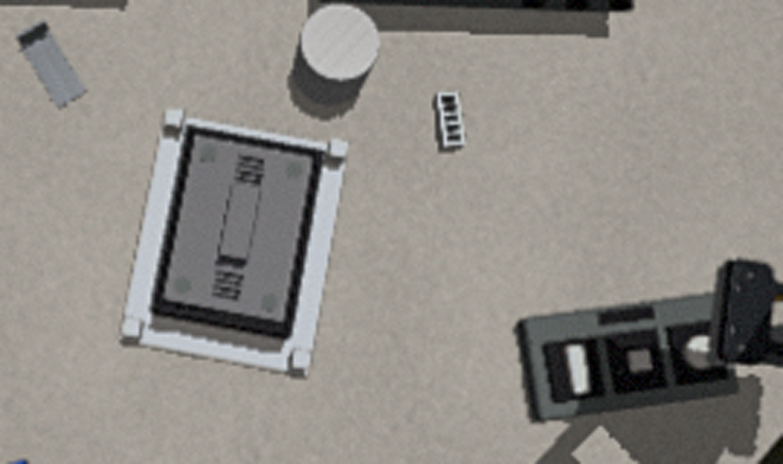

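View pics/s12.png

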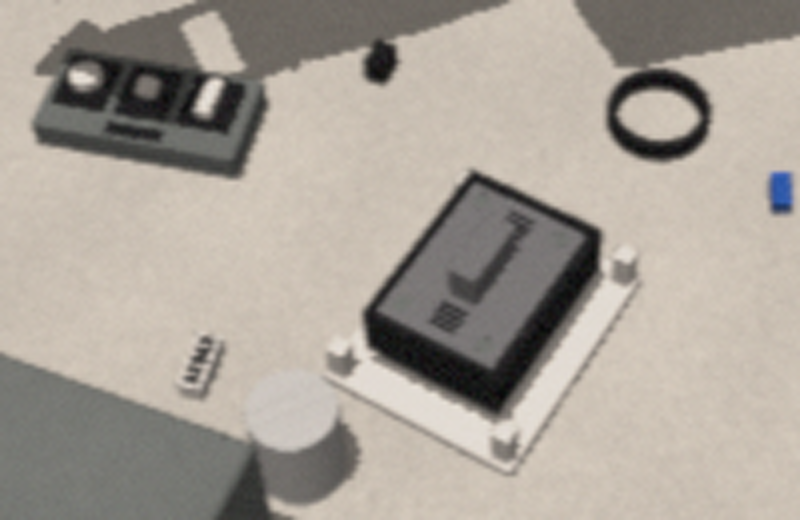

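The cover is flush, all keys are up, the bystanders have not moved and the arm is clear, so I'm handing it in.

```bash
python3 -c "
from rig import env
print(env.job_done())"
```

```text
the job is handed in; nothing more can be done
None
```

I laid the grey cover into the unit's mouth and pressed its four corners home one by one. I then pressed the long key fully down, followed by the round key, and handed the job in at about 43 s. The hand-in reports no verdict, so what follows rests on my own checks.

- **Corners:** Each corner gave way at about 11–14 N and then the force rose steeply. I stopped at about 22–23 N, below the 30 N clip limit. I pressed corners 0, 1 and 2 again to about 17–22 N. Corner 1 rose steadily without slipping. Corners 0 and 2 ended about 0.6–0.7 mm lower than on the first press. Corner 3 was pressed only once. All four ended at the same height, within about 0.3 mm.
- **Keys:** The long key bottomed at 16 N and the round key at 14 N, each after about 6–7 mm of travel. The square key was not touched.
- **Last pictures:** The scene and top views show the cover flush with the rim and the can and connector where they were. The keys look up, though the gripper partly hides the round key in the top view. The arm is clear, with almost no force on it.
- **Disagreements:** The scene and top cameras disagreed by about 5 mm, so I used the wrist camera for positions. In the wrist pictures taken before the cover was placed, sizes measured 1–3% small. The cover may sit 1–2 mm towards +x in the mouth, within the 7 mm allowed.

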